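# Prop up the shoe-print cast and lay out its scale bars face up

### The job

Get the shoe-print cast ready to be photographed. First slide the wooden wedge under the front edge of the hinged plate that carries the cast until the plate's pointer is level with the black line on the white gauge post, and leave the wedge there. Then turn over every grey scale bar, using the spring clip to hold a bar on end while you let go and take it again from its other side, and lay each flat on the dark board, checked face up, wholly on the board and in line with the board's shorter sides; leave the black ink pad where it is.

Things in the scene. Friction and masses are not known exactly. Their poses are not given: they have to be found in the camera images.
- wedge: loose light-wood wedge, 0.16 kg, lying flat near the robot's side of the plate. Own x points from handle to thin end. Origin: underside, below the handle's middle. Ramp 50 mm wide from x = 18 mm (35 mm high) to x = 178 mm (3 mm high), slope 1 in 5; behind it a block from x = -18 to 18 mm, 50 mm wide, 35 mm high, topped by a 30 x 30 mm square handle up to 65 mm high
- stand: fixed stand of the hinged plate. Origin: on the table below the middle of the plate's round front edge bar. Own x points from that edge to the hinge, 270 mm further on; the wedge goes in along this x, on the stand's middle line. The way under the front edge is open, on the bare table
- plate: aluminium plate, 130 mm wide, carrying a white shoe-print cast (total 0.7 kg), hinged at its far end, 270 mm from its front edge, 22 mm above the table; origin at mid-thickness above the middle of the front edge; it rests nearly level and its front edge, a round bar of 10 mm diameter along the stand's y, can be raised; at rest the underside of that bar is 10 mm above the table. It sinks back if not held up
- pointer (a point): tip of the thin dark pointer at the right-hand front corner of the plate, 85 mm to the right (stand's -y) of the stand's middle line and level with the front edge; at rest 22 mm above the table; it rises as much as the front edge does
- mark (a point): the black line on the white gauge post beside the pointer; its height above the table, 32 to 40 mm, differs from start to start; axes upright
- clip: fixed steel spring clip, mouth upward. Origin: on the table below its middle. Two upright spring jaws, 44 mm wide along its x, face each other along its y: gap 16 mm at rest, opening to 40 mm, each pressing about 4 N on a 22 mm bar. Lips flared, 55 mm above the table. Base plate 56 mm (x) by 96 mm (y)
- clip_floor (a point): middle of the floor between the clip's jaws, 10 mm above the table. A bar pushed straight down to this floor, its broad faces to the jaws (bar's thickness along the clip's y, width along the clip's x), stays standing on end when let go, its centre 90 mm above the table; pull it straight up to take it out
- board: fixed dark flat board with a white border line, 210 mm (own x, the short sides) by 270 mm (own y), top 6 mm above the table. Origin: centre of its underside. The bars are to lie on it lengthwise along its x, side by side, each wholly on the board; a bar lying on it has its centre 17 mm above the table
- barA: loose grey plastic scale bar, 160 mm long (own x), 36 mm wide (y), 22 mm thick (z), 0.15 kg, ends rounded (11 mm radius) so that it cannot stand by itself. Origin: its centre. The broad face at its own -z carries a black-and-white checked scale, the other (+z) is plain; it starts flat, checked face down. Two or three bars are present, all alike
- barB: loose grey plastic scale bar, 160 mm long (own x), 36 mm wide (y), 22 mm thick (z), 0.15 kg, ends rounded (11 mm radius) so that it cannot stand by itself. Origin: its centre. The broad face at its own -z carries a black-and-white checked scale, the other (+z) is plain; it starts flat, checked face down. Two or three bars are present, all alike
- barC: loose grey plastic scale bar, 160 mm long (own x), 36 mm wide (y), 22 mm thick (z), 0.15 kg, ends rounded (11 mm radius) so that it cannot stand by itself. Origin: its centre. The broad face at its own -z carries a black-and-white checked scale, the other (+z) is plain; it starts flat, checked face down. Two or three bars are present, all alike
- inkpad: closed black ink pad, 75 x 110 x 22 mm, lying between the bars and the far side of the table, a bystander; origin: centre of its underside
Mind the look-alikes: they are no part of the job. Leave any red look-alike of the barB alone.

How it is judged:
On the way, in this order (a step that is already met when the one before it is completed fails the run):
1. the wedge holds the plate up with its pointer level with the gauge line, and the wedge has been let go (z of pointer in the frame of mark between -0.0025 and 0.0025 m and contact force between wedge and plate above 0.3 N and contact force between the fingers and wedge below 0.1 N), for 0.3 s.
2. a scale bar stands on end in the spring clip, let go of (((horizontal distance between barA and clip below 0.015 m and angle between the x axis of barA and the z axis of clip, either way round below 0.2 rad and height (world z) of barA below 0.105 m and contact force between the fingers and barA below 0.1 N) or (horizontal distance between barB and clip below 0.015 m and angle between the x axis of barB and the z axis of clip, either way round below 0.2 rad and height (world z) of barB below 0.105 m and contact force between the fingers and barB below 0.1 N) or (horizontal distance between barC and clip below 0.015 m and angle between the x axis of barC and the z axis of clip, either way round below 0.2 rad and height (world z) of barC below 0.105 m and contact force between the fingers and barC below 0.1 N))), for 0.3 s.
At the end, for the whole second after the job is handed in: the plate rests on the wedge with its pointer within 2.5 mm of the height of the gauge line; every scale bar present lies flat on the board, checked face up, at rest, within 0.2 rad of the board's x, its centre within 27 mm of the board's centre along x and 120 mm along y (z of pointer in the frame of mark between -0.0025 and 0.0025 m and contact force between wedge and plate above 0.3 N and angle between each of barA, barB, barC's own z axis and vertical above 3 rad and angle between the x axis of each of barA, barB, barC and the x axis of board, either way round below 0.2 rad and linear speed of each of barA, barB, barC below 0.02 m/s and x of barA in the frame of board between -0.027 and 0.027 m and y of barA in the frame of board between -0.12 and 0.12 m and z of each of barA, barB, barC in the frame of board below 0.021 m and x of barB in the frame of board between -0.027 and 0.027 m and y of barB in the frame of board between -0.12 and 0.12 m and x of barC in the frame of board between -0.027 and 0.027 m and y of barC in the frame of board between -0.12 and 0.12 m); the robot touches nothing.
It fails at once if the ink pad is shoved away (distance of inkpad from where it was at the start of the episode above 0.03 m).
Of barA, barB, barC only 2 to 3 are there at a start; the rules pass over those that are not, and their reading is None.
At some moment in a run one of barA, barB, barC may be knocked a few centimetres aside while the robot is not near it.
It also fails if it takes over 210 s, if anything falls off the work surface, if the arm or the gripper's body presses on something with over 40 N, if the wrist force passes 120 N, or if a joint passes its speed limit or range.

### The arm

A 6-joint arm with a two-finger parallel gripper is mounted at the origin on the work surface. World frame = base frame: x ahead of the robot, y to its left, z up, the work surface at z = 0. Lengths are in m, angles in rad, forces in N, time in s.
With the tool pointing down it reaches from about 0.25 to 0.775 m from the base axis. Payload 4 kg.
Tool frame: the origin (TCP) lies on the centre line of the jaws, within the pads' length; the fingertips stand 8 mm ahead of it and the grasp point (between the pads) lies 11 mm behind it; z points along the fingers, y is the direction in which the jaws open and shut (so a half turn about z gives the same grasp; the last joint's range is limited). The gripper opens to 94 mm and grips with 3 to 60 N. Pads are 16 mm wide; open, the fingers measure 119 mm over their backs; the gripper's body (75 mm by 177 mm) begins 78 mm behind the grasp point.
Start: joints at [1.02, 0.087, 1.371, -0, 1.684, -0.103], TCP at [0.238, 0.496, 0.214] pointing down, gripper open.
Joint ranges: [-3.1, 3.1], [-0.76, 2.03], [0.27, 2.55], [-1.08, 4.22], [0.17, 2.65], [-2.57, 2.57]. Speed limits (rad/s): [2.79, 2.79, 3.14, 3.14, 3.14, 3.14].

### API

Orientations are given as [roll, pitch, yaw] about the fixed x, y, z axes, in that order (R = Rz(yaw) Ry(pitch) Rx(roll)).
In Python, from bench import * gives the robot as it stands.
- The arm moves only by the tool step_arm, never from a script. Its argument "steps" is a list of rows, each an object of numbers: "jaw": the opening, from 0 (shut) to 1 (fully open); "tx", "ty", "tz": the shift along the tool's x, y, z in m; "ax", "ay", "az": the turn, a rotation vector about the tool's x, y, z in rad. In form: [{"jaw": .., "tx": .., "ty": .., "tz": .., "ax": .., "ay": .., "az": ..}, ...]. A call has 1 to 8 rows; each row is the pose to reach, as a shift and turn from the pose measured when the call began, along the tool's axes at that moment; what a row does not reach only later rows make up. A row lasts 1/10 s, in which the tool goes at most 50 mm and 8.59 degrees, less where a joint would pass 70% of its speed; a pose out of reach is approached as far as the arm can. A call with a gripper value outside its range is refused whole. The fingers move at their own pace and stop on an object; the grip force is fixed at half the most. Time passes only in rows, so rows that repeat a pose let the fingers close. It gives the time, the measured TCP pose, the force and the opening at its end, in the units of the state.
- get_obs(): the state, without advancing time (a new reading comes with each control period).
- snapshot(name): name is "side" or "top" or "wrist"; returns (picture, depth): 400x640x3 uint8, red, green, blue; 400x640 float32, m along the optical axis (not along the pixel's ray), 0 where there is no reading.
- camera_model(name): a dict with "intrinsics" (3x3 intrinsics, pixels), "k1" (the pictures are not rectified: a ray, as slopes to the right and down, at radius r is drawn at 1 + k1 r^2 times it, then the intrinsics apply), "origin" and "orientation" of the camera in the world. Camera axes: x right, y down, z forward; pixel columns grow to the right and rows downward; lengths in m; the calibration is good to about 2 mm. A picture is of the moment at which its call begins: read the wrist's pose just before it. camera_model takes no time and is no camera call; for the wrist camera it gives the pose at the moment of the call.
- close_job(): hands the job in, once; it reports no verdict.
Trained networks look in the newest picture that a camera, given by its name, has taken for a name from the list of things; names that differ only in an ending like _2 or _b are one class to them, and where a whole thing is asked for, a point or a joint stands for the part that bears it (a point fixed in the world has none). Each returns a list of dicts, best first, with "confidence" (0 to 1); they miss things now and then, are a little off and sometimes report something else, mostly with a low value. They report only what shows in the picture. A call takes as long as a camera call. They do not tell look-alikes from the thing itself.
- silhouettes(camera, query): "pixels" (400x640 bool, what is visible of it) and "rect" ([left, top, right, bottom] in pixels, round what is visible of it).
The state is a dict: "time": time; "joint_positions": joint angles; "qvel": joint speeds; "joint_torque": joint torques, N m; "tool_pos": TCP position; "ee_rot": TCP orientation; "wrist_force": force on the tool from outside, world axes, zero at the start; "wrist_torque": the same for the moment, N m; "width": finger opening in m.
Only numpy, scipy, OpenCV 4.12 (cv2) and the standard library are available. Lean on these libraries where they do the work, as an engineer would, in place of code of your own. Each camera call takes 0.05 s, during which the arm holds its last target. There are 200 camera calls.

## Working session

There is one attempt and no reset: what is moved stays moved. The work goes in short steps, Python scripts to look and compute and a tool call to move; the robot and the scene stay as the last step left them, time stands still between calls to the robot, and variables do not carry over. Pictures are saved under pics/ and viewed, about 12 in all and at most 16, crops included, and the job is handed in when it is done.

Besides the shell and the picture viewer there is one more tool, called after "Call:" by a JSON object that holds its "op" and its "data". step_arm: Moves the arm, as the interface text tells. Its arguments: {"type":"object","properties":{"steps":{"type":"array"}},"required":["steps"]}

```bash
ls; mkdir -p pics; cat > h.py <<'E'
from bench import *
import numpy as np, cv2
from scipy.spatial.transform import Rotation as R
def snap(n,f=None):
    cm=camera_model(n); p,d=snapshot(n)
    if f: cv2.imwrite('pics/'+f,p[:,:,::-1])
    return cm,p,d
def rot(o):
    o=np.array(o); return o if o.shape==(3,3) else (R.from_euler('xyz',o).as_matrix() if o.size==3 else R.from_quat(o).as_matrix())
def world(cm,uv,d=None,z=None):
    uv=np.asarray(uv,float).reshape(-1,2); K=np.array(cm['intrinsics'])
    s=cv2.undistortPoints(uv[:,None],K,np.array([cm['k1'],0,0,0],float))[:,0]
    r=np.c_[s,np.ones(len(s))]@rot(cm['orientation']).T; o=np.array(cm['origin'])
    if z is not None: return o+r*((z-o[2])/r[:,2])[:,None]
    return o+r*np.asarray(d).reshape(-1,1)
def pix(cm,P):
    P=np.asarray(P,float).reshape(-1,3); c=(P-np.array(cm['origin']))@rot(cm['orientation']); s=c[:,:2]/c[:,2:]
    s=s*(1+cm['k1']*(s**2).sum(1,keepdims=True)); K=np.array(cm['intrinsics']); return s@K[:2,:2].T+K[:2,2]
E
python3 - <<'E'
from h import *
for n in ['top','side']:
    cm,p,d=snap(n,n+'0.png'); print(n,cm)
    for q in ['barA','wedge','plate','stand','clip','board','inkpad','mark']:
        for r in silhouettes(n,q):
            if r['confidence']<.3: continue
            m=r['pixels']; v,u=np.nonzero(m&(d>0)); 
            if len(v)<5: continue
            P=world(cm,np.c_[u,v],d[v,u]); zt=np.percentile(P[:,2],80)
            T=P[P[:,2]>zt-.006] if q!='mark' else P
            (c,s,a)=cv2.minAreaRect((T[:,:2]*1000).astype(np.float32))
            print(q,round(r['confidence'],2),r['rect'],'z',np.percentile(P[:,2],[5,50,95]).round(3),'rect',np.round(c,1),np.round(s,1),round(a,1))
print(get_obs())
E
```

```text
pics
top {'intrinsics': array([[405.95194632,   0.        , 321.78198473],
       [  0.        , 405.95194632, 197.20508882],
       [  0.        ,   0.        ,   1.        ]]), 'k1': 0.036463322279180574, 'origin': array([0.32858779, 0.01310877, 1.12399206]), 'orientation': array([-3.01554993, -0.01055694, -1.5700296 ])}
barA 0.61 [240.5, 139.8, 255.1, 198.6] z [0.01  0.02  0.024] rect [546. 205.] [155.2  36.2] 0.3
wedge 0.79 [411.8, 156.7, 435.5, 231.2] z [0.003 0.022 0.064] rect [ 432.  -275.8] [53.5 98.9] 86.8
plate 0.91 [394.2, 34.1, 455.9, 137.0] z [0.022 0.044 0.051] rect [ 798.9 -269.6] [250.7  93.1] 2.4
stand 0.79 [384.8, 31.5, 452.3, 138.3] z [0.02  0.034 0.051] rect [ 800.4 -269.5] [253.7  93.1] 2.4
clip 0.77 [316.6, 185.4, 347.7, 208.2] z [0.006 0.012 0.054] rect [471.5 -30.4] [38.9 42.4] 79.3
board 0.87 [274.7, 98.2, 372.2, 177.9] z [0.001 0.005 0.009] rect [639.9  -3.2] [275.4 218.5] 87.1
inkpad 0.57 [224.3, 88.4, 265.0, 120.0] z [0.012 0.02  0.024] rect [730.6 223.1] [ 77.8 109.1] 8.4
inkpad 0.57 [413.4, 160.3, 435.5, 231.5] z [0.003 0.022 0.064] rect [ 432.  -275.8] 
[... 1637 characters left out ...]
.6] 84.1
{'time': 0.9, 'joint_positions': array([ 1.01989812e+00,  8.71812330e-02,  1.37066586e+00, -2.85935374e-05,
        1.68359356e+00, -1.03071819e-01]), 'qvel': array([ 4.99925783e-04, -1.31950052e-03,  1.00799061e-04,  2.70372352e-05,
       -2.67991184e-03,  4.93896330e-04]), 'joint_torque': array([ 6.67785243e-04, -3.40030897e+01, -3.02603102e+01,  7.18998467e-02,
        2.34561414e-02, -1.18734710e-05]), 'tool_pos': array([0.23816928, 0.49579167, 0.21353349]), 'ee_rot': array([3.14144439e+00, 4.38995504e-05, 2.69376304e+00]), 'wrist_force': array([-0.10145676,  1.1972346 ,  0.25904828]), 'wrist_torque': array([-0.04008435,  0.00698756,  0.00576873]), 'width': 0.09392761521720944}
```

```bash
python3 - <<'E'
import cv2,numpy as np
a=cv2.imread('pics/top0.png');b=cv2.imread('pics/side0.png')
a=cv2.resize(a[20:270,130:480],None,fx=2.2,fy=2.2,interpolation=2);cv2.imwrite('pics/t.png',a[:,:800])
b=cv2.resize(b[110:320,240:560],None,fx=2.4,fy=2.4,interpolation=2);cv2.imwrite('pics/s.png',b)
E
```

```text
(no output)
```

View pics/t.png

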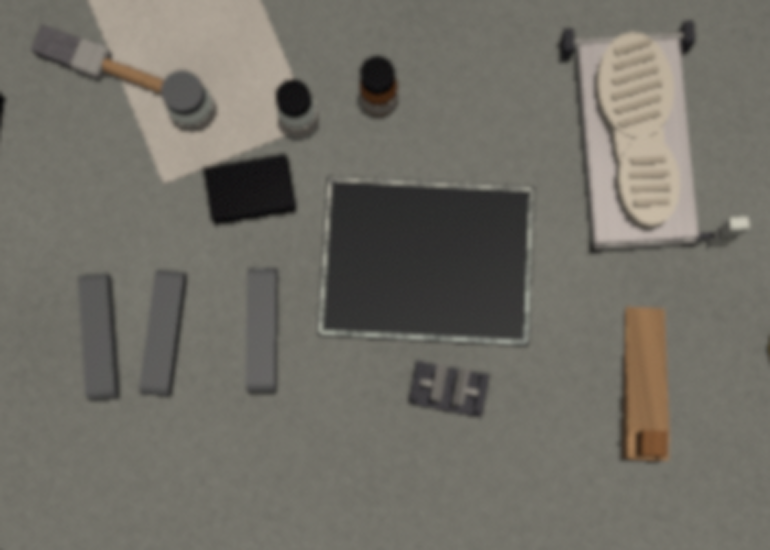

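View pics/s.png

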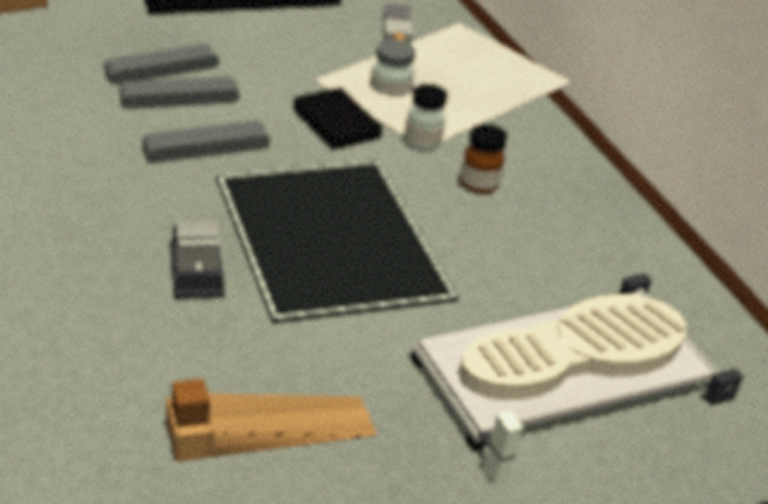

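Three grey bars appear in the top crop, at about full px (174,172), (204,171) and (249,170). There is no red look-alike in view. The ink pad is at (244,104), and the wedge handle is at the robot end (427,223). I'll fit the poses from the depth data.

```bash
cat >> h.py <<'E'
def goal(p,yaw=None,Rg=None):
    """shift and turn in current tool frame to reach TCP world p, pointing down with yaw"""
    o=get_obs(); Rc=rot(o['ee_rot']); 
    if Rg is None: Rg=R.from_euler('xyz',[np.pi,0,yaw]).as_matrix()
    t=Rc.T@(np.array(p)-o['tool_pos']); a=R.from_matrix(Rc.T@Rg).as_rotvec()
    print('goal shift',t.round(4),'turn',a.round(4),'now',np.round(o['tool_pos'],4),np.round(o['ee_rot'],4),'t',round(o['time'],1))
def rects(cm,d,box,zlo,zhi,minA=150):
    u0,v0,u1,v1=box; v,u=np.mgrid[v0:v1,u0:u1]; P=world(cm,np.c_[u.ravel(),v.ravel()],d[v,u].ravel())
    z=P[:,2].reshape(v.shape); m=((z>zlo)&(z<zhi)&(d[v,u]>0)).astype(np.uint8)
    n,l=cv2.connectedComponents(m,connectivity=4)
    for i in range(1,n):
        T=P[(l==i).ravel()]
        if len(T)<minA: continue
        c,s,a=cv2.minAreaRect((T[:,:2]*1000).astype(np.float32))
        e=np.linalg.eigh(np.cov(T[:,:2].T))[1][:,1]; e=e*np.sign(e[0]+1e-9)
        print('n',len(T),'mean',T.mean(0).round(4),'rect',np.round(c,1),np.round(s,1),'axis',np.degrees(np.arctan2(e[1],e[0])).round(1),'z',np.median(T[:,2]).round(4))
E
python3 - <<'E'
from h import *
cm,p,d=snap('top')
print('bars');rects(cm,d,(150,120,280,220),.014,.03)
print('wedge');rects(cm,d,(400,140,450,250),.008,.045,50);print('handle');rects(cm,d,(400,140,450,250),.055,.075,5)
print('block');rects(cm,d,(400,140,450,250),.030,.045,5)
print('clip jaws');rects(cm,d,(300,175,360,220),.03,.07,5);print('clip base');rects(cm,d,(300,175,360,220),.004,.07,5)
print('plate');rects(cm,d,(380,25,490,150),.012,.09)
print('board');rects(cm,d,(260,90,380,183),.003,.01)
K=silhouettes('top','board')[0]['pixels'];v,u=np.nonzero(K);T=world(cm,np.c_[u,v],z=.006)
print('board',[np.round(x,1) for x in cv2.minAreaRect((T[:,:2]*1000).astype(np.float32))])
w=camera_model('wrist');o=get_obs();print('wrist cam in tool',rot(o['ee_rot']).T@(w['origin']-o['tool_pos']),rot(o['ee_rot']).T@rot(w['orientation']),w['intrinsics'][0,0])
goal([.43,-.24,.25],np.pi)
E
```

```text
bars
n 771 mean [0.5409 0.3273 0.0204] rect [542.4 327.4] [ 36.7 160. ] axis -5.6 z 0.0204
n 732 mean [0.5457 0.2048 0.0204] rect [545.3 204.7] [157.8  36. ] axis 0.9 z 0.0204
n 844 mean [0.5366 0.4074 0.0201] rect [536.8 408.2] [158.1  41.4] axis 6.0 z 0.02
wedge
n 1055 mean [ 0.4692 -0.2743  0.0229] rect [ 467.9 -276.8] [ 55.2 171. ] axis -6.4 z 0.0229
handle
n 140 mean [ 0.4001 -0.2744  0.0638] rect [ 400.3 -274.3] [30.  29.2] axis 72.6 z 0.0639
block
n 244 mean [ 0.4154 -0.2697  0.0344] rect [ 413.7 -274.5] [54.  62.3] axis -39.5 z 0.0338
clip jaws
n 9 mean [0.4956 0.0053 0.0315] rect [496.6   5.6] [ 6.1 10.3] axis -36.6 z 0.0314
n 75 mean [ 0.4737 -0.0171  0.0501] rect [474.  -17.1] [12.  43.3] axis -11.1 z 0.0509
n 77 mean [ 0.4693 -0.0435  0.0501] rect [468.7 -43.4] [11.7 43. ] axis -11.7 z 0.0514
n 14 mean [ 0.48   -0.073   0.0321] rect [479.4 -72.9] [ 7.2 16.7] axis -5.5 z 0.0317
n 11 mean [ 0.465  -0.0694  0.0318] rect [464.9 -69.5] [ 5.5 11.4] axis -2.3 z 0.0316
n 8 mean [0.4631 0.0126 0.0322] rect [463.4  11.9] [8.2 5.4] axis 22.4 z 0.0318
n 5 mean [ 0.4442 -0.0666  0.032
[... 326 characters left out ...]
0.4697 -0.0297  0.0222] rect [470.8 -31.7] [98.7 62.5] axis 78.7 z 0.0114
plate
n 4760 mean [ 0.7871 -0.273   0.037 ] rect [ 799.  -285.1] [301.3 176.9] axis 7.9 z 0.038
board
n 5601 mean [ 0.6371 -0.0045  0.0056] rect [639.2  -3.3] [272.7 214. ] axis 86.4 z 0.0054
board [array([640.5,  -3.8]), array([273.2, 218.1]), np.float64(88.0)]
wrist cam in tool [ 0.07631109  0.00059258 -0.1727179 ] [[-2.66961219e-04 -9.64895606e-01 -2.62633581e-01]
 [ 9.99999582e-01 -4.87394689e-04  7.74173224e-04]
 [-8.75002555e-04 -2.62633265e-01  9.64895332e-01]] 358.3457219406599
goal shift [-0.4915 -0.5802 -0.0366] turn [ 1.000e-04 -0.000e+00 -4.478e-01] now [0.2381 0.4958 0.2135] [ 3.1415 -0.      2.6938] t 1.0
```

Call:
{"op": "step_arm", "data": {"steps": [{"jaw":1,"tx":-0.54,"ty":-0.59,"tz":-0.087,"az":-0.448},{"jaw":1,"tx":-0.54,"ty":-0.59,"tz":-0.087,"az":-0.448},{"jaw":1,"tx":-0.54,"ty":-0.59,"tz":-0.087,"az":-0.448},{"jaw":1,"tx":-0.54,"ty":-0.59,"tz":-0.087,"az":-0.448},{"jaw":1,"tx":-0.54,"ty":-0.59,"tz":-0.087,"az":-0.448},{"jaw":1,"tx":-0.54,"ty":-0.59,"tz":-0.087,"az":-0.448},{"jaw":1,"tx":-0.54,"ty":-0.59,"tz":-0.087,"az":-0.448},{"jaw":1,"tx":-0.54,"ty":-0.59,"tz":-0.087,"az":-0.448}]}}

```text
invalid input
```

```bash
python3 - <<'E'
from h import *
goal([.47,-.27,.30],np.pi)
E
```

```text
goal shift [-0.5406 -0.5899 -0.0866] turn [ 1.000e-04 -0.000e+00 -4.478e-01] now [0.2381 0.4958 0.2135] [ 3.1415 -0.      2.6938] t 1.0
```

Call:
{"op": "step_arm", "data": {"steps": [{"jaw":1,"tx":-0.27,"ty":-0.295,"tz":-0.087,"ax":0,"ay":0,"az":-0.448},{"jaw":1,"tx":-0.27,"ty":-0.295,"tz":-0.087,"ax":0,"ay":0,"az":-0.448},{"jaw":1,"tx":-0.27,"ty":-0.295,"tz":-0.087,"ax":0,"ay":0,"az":-0.448},{"jaw":1,"tx":-0.54,"ty":-0.59,"tz":-0.087,"ax":0,"ay":0,"az":-0.448},{"jaw":1,"tx":-0.54,"ty":-0.59,"tz":-0.087,"ax":0,"ay":0,"az":-0.448},{"jaw":1,"tx":-0.54,"ty":-0.59,"tz":-0.087,"ax":0,"ay":0,"az":-0.448},{"jaw":1,"tx":-0.54,"ty":-0.59,"tz":-0.087,"ax":0,"ay":0,"az":-0.448},{"jaw":1,"tx":-0.54,"ty":-0.59,"tz":-0.087,"ax":0,"ay":0,"az":-0.448}]}}

```text
time: 1.8
tool_pos: [0.3509, 0.1215, 0.2659]
ee_rot: [3.141, 0.002, -3.141]
wrist_force: [0.4, -0.0, -0.4]
width: 0.0941
```

```bash
python3 - <<'E'
from h import *
goal([.47,-.27,.30],np.pi)
E
```

```text
goal shift [-0.1188 -0.3916 -0.0341] turn [0.0004 0.0017 0.0008] now [0.3509 0.1215 0.2659] [ 3.1412e+00  1.7000e-03 -3.1408e+00] t 1.8
```

Call:
{"op": "step_arm", "data": {"steps": [{"jaw":1,"tx":-0.119,"ty":-0.392,"tz":-0.034,"ax":0,"ay":0,"az":0},{"jaw":1,"tx":-0.119,"ty":-0.392,"tz":-0.034,"ax":0,"ay":0,"az":0},{"jaw":1,"tx":-0.119,"ty":-0.392,"tz":-0.034,"ax":0,"ay":0,"az":0},{"jaw":1,"tx":-0.119,"ty":-0.392,"tz":-0.034,"ax":0,"ay":0,"az":0},{"jaw":1,"tx":-0.119,"ty":-0.392,"tz":-0.034,"ax":0,"ay":0,"az":0},{"jaw":1,"tx":-0.119,"ty":-0.392,"tz":-0.034,"ax":0,"ay":0,"az":0},{"jaw":1,"tx":-0.119,"ty":-0.392,"tz":-0.034,"ax":0,"ay":0,"az":0},{"jaw":1,"tx":-0.119,"ty":-0.392,"tz":-0.034,"ax":0,"ay":0,"az":0}]}}

```text
time: 2.6
tool_pos: [0.4667, -0.2603, 0.2992]
ee_rot: [3.141, 0.002, -3.141]
wrist_force: [0.3, 0.3, 0.2]
width: 0.0936
```

Call:
{"op": "step_arm", "data": {"steps": [{"jaw":1,"tx":0,"ty":0,"tz":0,"ax":0,"ay":0,"az":0},{"jaw":1,"tx":0,"ty":0,"tz":0,"ax":0,"ay":0,"az":0}]}}

```text
time: 2.8
tool_pos: [0.4665, -0.2611, 0.2982]
ee_rot: [3.14, 0.001, 3.14]
wrist_force: [-0.5, 0.2, -0.9]
width: 0.094
```

```bash
python3 - <<'E'
from h import *
goal([.40,-.274,.15],np.pi)
cm,p,d=snap('wrist','w1.png')
cv2.imwrite('pics/w1b.png',cv2.resize(p[:,:,::-1],None,fx=1.25,fy=1.25))
np.save('d1.npy',d)
for q in ['wedge','plate','mark','pointer']:
    for r in silhouettes('wrist',q): print(q,round(r['confidence'],2),r['rect'])
print('wedge+');rects(cm,d,(0,0,640,400),.008,.03,300)
E
```

```text
goal shift [ 0.0666 -0.0133  0.1482] turn [ 0.002   0.0007 -0.0017] now [ 0.4665 -0.2611  0.2982] [3.1396e+00 7.0000e-04 3.1399e+00] t 2.8
wedge 0.64 [286.4, 90.1, 332.4, 241.9]
plate 0.65 [245.4, 290.8, 356.7, 400.0]
mark 0.8 [219.1, 288.3, 247.6, 323.4]
mark 0.22 [246.8, 292.9, 358.5, 399.3]
pointer 0.71 [246.8, 287.3, 358.5, 400.0]
wedge+
n 1613 mean [ 0.468  -0.0444  0.0165] rect [474.1 -30.3] [96.6 56.7] axis -82.4 z 0.0127
n 2920 mean [ 0.5056 -0.2772  0.0197] rect [ 506.7 -276.9] [ 50.  118.6] axis -3.2 z 0.02
n 11791 mean [ 0.5551 -0.6304  0.0138] rect [ 563.5 -632.6] [149.2 178. ] axis -20.9 z 0.014
n 1933 mean [ 0.5249 -0.482   0.0218] rect [ 525.8 -482. ] [88.3 88.7] axis -55.5 z 0.0244
n 2734 mean [ 0.6713 -0.285   0.0247] rect [ 679.9 -301.2] [ 47.3 179.5] axis 89.3 z 0.0268
n 683 mean [ 0.8002 -0.323   0.0275] rect [ 799.7 -320.2] [69.5 34.5] axis 8.2 z 0.0275
n 692 mean [ 0.7957 -0.2212  0.0276] rect [ 799.2 -221.6] [72.5 32.3] axis 11.2 z 0.0276
```

View pics/w1b.png

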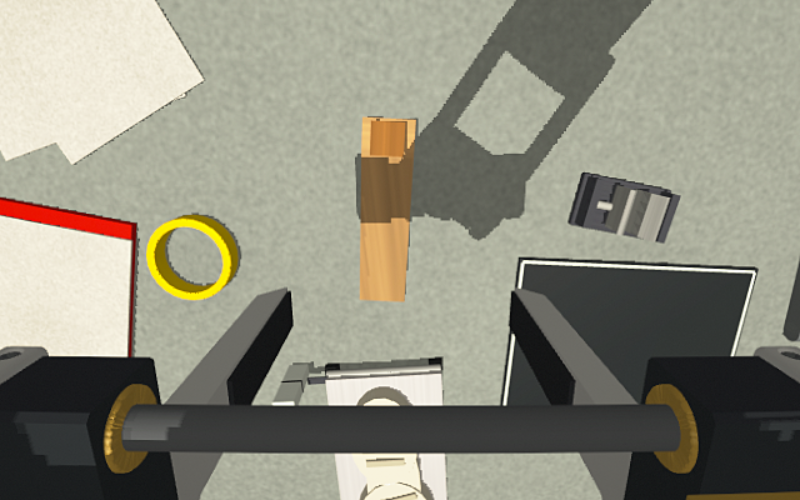

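The wrist view shows the wedge upright in the picture, with its handle at (391,138) and thin end at (383,300). The plate's front bar runs from about (326,370) to (442,362). The gauge post is at (290,380), partly hidden by a finger.

```bash
cat > f.py <<'E'
from h import *
def fit(cm,d,box,zlo,zhi):
    u0,v0,u1,v1=box; v,u=np.mgrid[v0:v1,u0:u1]; P=world(cm,np.c_[u.ravel(),v.ravel()],d[v,u].ravel())
    return P[(P[:,2]>zlo)&(P[:,2]<zhi)&(d[v,u].ravel()>0)]
def mid(P,ax,step=.006):   # midline of blob along world axis ax
    o=1-ax; r=[]
    for a in np.arange(P[:,ax].min()+.004,P[:,ax].max()-.004,step):
        S=P[abs(P[:,ax]-a)<step/2,o]
        if len(S)>3: r.append((a,(S.min()+S.max())/2,S.min(),S.max()))
    return np.array(r)
E
python3 - <<'E'
from f import *
cm=camera_model('wrist'); d=np.load('d1.npy')
H=fit(cm,d,(280,80,340,140),.055,.08); print('handle',H.mean(0),np.ptp(H,axis=0),[np.round(x,1) for x in cv2.minAreaRect((H[:,:2]*1000).astype(np.float32))])
W=fit(cm,d,(275,120,345,245),.004,.033); m=mid(W,0); k=np.polyfit(m[:,0],m[:,1],1); print('wedge mid line deg',np.degrees(np.arctan(k[0])),'y at .4',np.polyval(k,.4),'x end',W[:,0].max(),'w',np.median(m[:,3]-m[:,2]))
for c in (2,3): print(np.degrees(np.arctan(np.polyfit(m[:,0],m[:,c],1)[0])))
B=fit(cm,d,(258,280,362,325),.006,.04); 
r=[]
for y in np.arange(-.34,-.2,.004):
    S=B[abs(B[:,1]-y)<.002]
    if len(S)>2:
        i=S[:,0].argmin(); r.append((y,S[i,0],S[i,2]))
r=np.array(r); print(r.round(4)[::3]); k=np.polyfit(r[2:-2,0],r[2:-2,1],1); print('front edge slope deg',np.degrees(np.arctan(k[0])),np.polyval(k,[-.28,-.27]), 'y span',r[0,0],r[-1,0])
E
```

```text
handle [ 0.40333846 -0.27026719  0.06817341] [0.0301607  0.02996818 0.00485335] [array([ 403.6, -270.1]), array([29.8, 30.2]), np.float64(89.1)]
wedge mid line deg -0.4800421899932866 y at .4 -0.2713907642677696 x end 0.5880335784307134 w 0.09210339312632482
-2.1622296546943702
1.202973048916593
[[-0.34    0.6606  0.0071]
 [-0.328   0.6611  0.0199]
 [-0.316   0.6496  0.0063]
 [-0.304   0.6592  0.0204]
 [-0.292   0.6589  0.018 ]
 [-0.28    0.6579  0.0198]
 [-0.268   0.6568  0.0188]
 [-0.256   0.6564  0.0194]
 [-0.244   0.6547  0.0196]
 [-0.232   0.6544  0.0201]
 [-0.22    0.6523  0.0098]]
front edge slope deg -3.1741206600457814 [0.65697308 0.65641852] y span -0.34 -0.2119999999999999
```

```bash
python3 - <<'E'
from f import *
def wl(P,a0,a1):
    r=[]
    for a in np.arange(a0,a1,.005):
        S=P[abs(P[:,0]-a)<.003,1]
        if len(S)>6: 
            S=np.sort(S); S=S[abs(S-np.median(S))<.028]; r.append((a,(S[0]+S[-1])/2,S[-1]-S[0]))
    r=np.array(r);k=np.polyfit(r[:,0],r[:,1],1); print('  deg',np.degrees(np.arctan(k[0])).round(2),'y@.4',np.polyval(k,.4).round(4),'y@.56',np.polyval(k,.56).round(4),'w',np.median(r[:,2]).round(4),'rms',np.std(r[:,1]-np.polyval(k,r[:,0])).round(4))
def edge(B,ys):
    r=[]
    for y in ys:
        S=B[(abs(B[:,1]-y)<.003)&(B[:,2]>.014)]
        if len(S)>2: r.append((y,S[:,0].min()))
    r=np.array(r);k=np.polyfit(r[:,0],r[:,1],1); print('  edge deg',np.degrees(np.arctan(k[0])).round(2),'x@-.275',np.polyval(k,-.275).round(4),'rms',np.std(r[:,1]-np.polyval(k,r[:,0])).round(4))
cm=camera_model('wrist'); d=np.load('d1.npy')
print('wrist');wl(fit(cm,d,(275,80,345,245),.006,.04),.43,.56); edge(fit(cm,d,(258,280,362,325),.006,.04),np.arange(-.33,-.22,.004))
cm,p,d=snap('top'); print('top');wl(fit(cm,d,(400,140,450,250),.006,.04),.43,.56); edge(fit(cm,d,(380,25,460,150),.006,.05),np.arange(-.33,-.22,.004))
# y span of plate (top) and side lines
B=fit(cm,d,(380,25,490,150),.019,.05)
for x in (.68,.72,.76,.85,.9):
    S=B[abs(B[:,0]-x)<.003]; S=S[(S[:,1]>-.35)&(S[:,1]<-.19)] if x>.69 else S[(S[:,1]>-.345)]
    print(x,S[:,1].min().round(4),S[:,1].max().round(4))
cm,p,d=snap('side','side1.png'); cv2.imwrite('pics/s1.png',cv2.resize(p[225:325,400:500,::-1],None,fx=6,fy=6,interpolation=2))
E
```

```text
wrist
  deg -2.67 y@.4 -0.2702 y@.56 -0.2777 w 0.0492 rms 0.0004
  edge deg -3.78 x@-.275 0.6572 rms 0.0003
top
  deg 0.21 y@.4 -0.2677 y@.56 -0.2671 w 0.0234 rms 0.0047
  edge deg -5.07 x@-.275 0.6559 rms 0.0011
0.68 -0.3446 -0.2143
0.72 -0.3428 -0.2145
0.76 -0.3403 -0.2127
0.85 -0.334 -0.2051
0.9 -0.3293 -0.2039
```

View pics/s1.png

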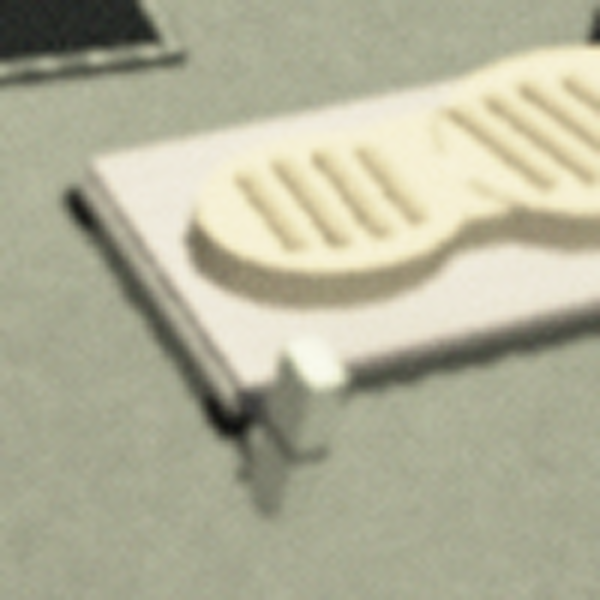

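The gauge line can't be read from this far (the post is at about (310,380) in the crop), so I'll read it from close up once the wedge is in. Next I grasp the wedge handle.

```bash
python3 - <<'E'
from h import *
goal([.402,-.272,.049],np.pi-.047)
E
```

```text
goal shift [ 0.0655 -0.0127  0.2507] turn [-0.0003  0.0034  0.049 ] now [ 0.4666 -0.2591  0.2999] [-3.1413  0.0034 -3.1396] t 3.1
```

Call:
{"op": "step_arm", "data": {"steps": [{"jaw":1,"tx":0.0655,"ty":-0.013,"tz":0.1,"ax":0,"ay":0,"az":0.049},{"jaw":1,"tx":0.0655,"ty":-0.013,"tz":0.15,"ax":0,"ay":0,"az":0.049},{"jaw":1,"tx":0.0655,"ty":-0.013,"tz":0.19,"ax":0,"ay":0,"az":0.049},{"jaw":1,"tx":0.0655,"ty":-0.013,"tz":0.22,"ax":0,"ay":0,"az":0.049},{"jaw":1,"tx":0.0655,"ty":-0.013,"tz":0.24,"ax":0,"ay":0,"az":0.049},{"jaw":1,"tx":0.0655,"ty":-0.013,"tz":0.25,"ax":0,"ay":0,"az":0.049},{"jaw":1,"tx":0.0655,"ty":-0.013,"tz":0.25,"ax":0,"ay":0,"az":0.049},{"jaw":1,"tx":0.0655,"ty":-0.013,"tz":0.25,"ax":0,"ay":0,"az":0.049}]}}

```text
time: 3.95
tool_pos: [0.4038, -0.2734, 0.0524]
ee_rot: [-3.139, 0.007, 3.095]
wrist_force: [-0.3, 0.3, 0.0]
width: 0.0946
```

Call:
{"op": "step_arm", "data": {"steps": [{"jaw":0.2,"tx":0,"ty":0,"tz":0,"ax":0,"ay":0,"az":0},{"jaw":0.2,"tx":0,"ty":0,"tz":0,"ax":0,"ay":0,"az":0},{"jaw":0.2,"tx":0,"ty":0,"tz":0,"ax":0,"ay":0,"az":0},{"jaw":0.2,"tx":0,"ty":0,"tz":0,"ax":0,"ay":0,"az":0},{"jaw":0.2,"tx":0,"ty":0,"tz":0,"ax":0,"ay":0,"az":0},{"jaw":0.2,"tx":0,"ty":0,"tz":0,"ax":0,"ay":0,"az":0}]}}

```text
time: 4.55
tool_pos: [0.4037, -0.2733, 0.0523]
ee_rot: [-3.139, 0.007, 3.095]
wrist_force: [0.3, -0.1, 0.1]
width: 0.0498
```

Call:
{"op": "step_arm", "data": {"steps": [{"jaw":0.2,"tx":0,"ty":0,"tz":0.003,"ax":0,"ay":0,"az":0},{"jaw":0.2,"tx":0,"ty":0,"tz":0.003,"ax":0,"ay":0,"az":0},{"jaw":0.2,"tx":0,"ty":0,"tz":0.003,"ax":0,"ay":0,"az":0},{"jaw":0.2,"tx":0,"ty":0,"tz":0.003,"ax":0,"ay":0,"az":0},{"jaw":0.2,"tx":0,"ty":0,"tz":0.003,"ax":0,"ay":0,"az":0}]}}

```text
time: 5.05
tool_pos: [0.4035, -0.2731, 0.049]
ee_rot: [-3.139, 0.006, 3.095]
wrist_force: [0.7, -0.2, -2.4]
width: 0.0296
```

```bash
python3 - <<'E'
from h import *
o=get_obs();print(o['width'],o['wrist_force'])
cm,p,d=snap('wrist','w2.png'); cv2.imwrite('pics/w2b.png',cv2.resize(p[:,:,::-1],None,fx=1.25,fy=1.25))
goal([.404,-.273,.053],np.pi+.061)
E
```

```text
0.02959446340988428 [ 0.67342532 -0.18779186 -2.43176281]
goal shift [-0.0005  0.0002 -0.0039] turn [-0.0028  0.0062 -0.1074] now [ 0.4035 -0.2732  0.0491] [-3.1392  0.0063  3.0952] t 5.1
```

View pics/w2b.png

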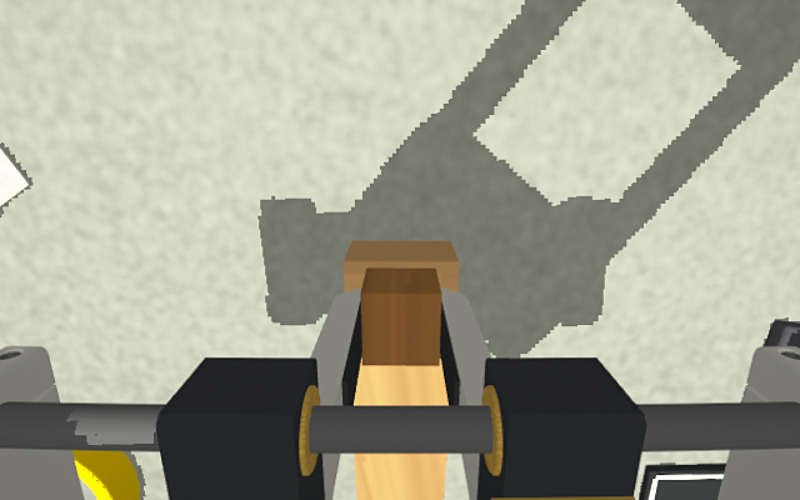

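```bash
python3 - <<'E'
from h import *
goal([.4709,-.2896,.051],np.pi+.061)
E
```

```text
goal shift [-0.0681 -0.0133 -0.0015] turn [-0.0028  0.0062 -0.1074] now [ 0.4035 -0.2732  0.0491] [-3.1392  0.0063  3.0952] t 5.1
```

Call:
{"op": "step_arm", "data": {"steps": [{"jaw":0.2,"tx":0,"ty":0,"tz":-0.002,"ax":0,"ay":0,"az":0},{"jaw":0.2,"tx":-0.03,"ty":-0.006,"tz":-0.002,"ax":0,"ay":0,"az":-0.05},{"jaw":0.2,"tx":-0.068,"ty":-0.013,"tz":-0.002,"ax":0,"ay":0,"az":-0.107},{"jaw":0.2,"tx":-0.068,"ty":-0.013,"tz":-0.002,"ax":0,"ay":0,"az":-0.107},{"jaw":0.2,"tx":-0.068,"ty":-0.013,"tz":-0.002,"ax":0,"ay":0,"az":-0.107},{"jaw":0.2,"tx":-0.068,"ty":-0.013,"tz":-0.002,"ax":0,"ay":0,"az":-0.107}]}}

```text
time: 5.7
tool_pos: [0.4699, -0.2889, 0.0512]
ee_rot: [-3.139, 0.005, -3.081]
wrist_force: [-1.2, 0.0, -1.8]
width: 0.0297
```

```bash
python3 - <<'E'
from f import *
goal([.5670,-.2837,.049],np.pi+.061)
cm,p,d=snap('top')
cv2.imwrite('pics/t2.png',cv2.resize(p[90:240,360:480,::-1],None,fx=4,fy=4,interpolation=2))
E
```

```text
goal shift [-0.0972 -0.0007  0.0026] turn [-0.0023  0.0047 -0.0008] now [ 0.4699 -0.2889  0.0512] [-3.1392  0.0047 -3.0814] t 5.7
```

View pics/t2.png

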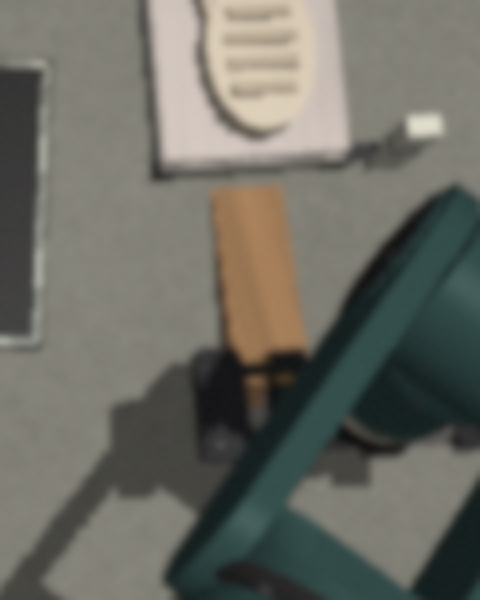

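The wedge is lined up: its thin end (247,187) sits close to the middle of the plate edge (about 253,165). I push it in.

Call:
{"op": "step_arm", "data": {"steps": [{"jaw":0.2,"tx":-0.02,"ty":0,"tz":0.002,"ax":0,"ay":0,"az":0},{"jaw":0.2,"tx":-0.045,"ty":0,"tz":0.002,"ax":0,"ay":0,"az":0},{"jaw":0.2,"tx":-0.065,"ty":-0.001,"tz":0.002,"ax":0,"ay":0,"az":0},{"jaw":0.2,"tx":-0.08,"ty":-0.001,"tz":0.002,"ax":0,"ay":0,"az":0},{"jaw":0.2,"tx":-0.095,"ty":-0.001,"tz":0.002,"ax":0,"ay":0,"az":0},{"jaw":0.2,"tx":-0.107,"ty":-0.001,"tz":0.002,"ax":0,"ay":0,"az":0},{"jaw":0.2,"tx":-0.117,"ty":-0.001,"tz":0.002,"ax":0,"ay":0,"az":0},{"jaw":0.2,"tx":-0.117,"ty":-0.001,"tz":0.002,"ax":0,"ay":0,"az":0}]}}

```text
time: 6.55
tool_pos: [0.5873, -0.2827, 0.0495]
ee_rot: [-3.139, 0.006, -3.081]
wrist_force: [0.7, 0.0, -3.6]
width: 0.0296
```

Call:
{"op": "step_arm", "data": {"steps": [{"jaw":0.6,"tx":0,"ty":0,"tz":0,"ax":0,"ay":0,"az":0},{"jaw":0.6,"tx":0,"ty":0,"tz":0,"ax":0,"ay":0,"az":0},{"jaw":0.6,"tx":0,"ty":0,"tz":0,"ax":0,"ay":0,"az":0},{"jaw":0.6,"tx":0,"ty":0,"tz":-0.04,"ax":0,"ay":0,"az":0},{"jaw":0.6,"tx":0,"ty":0,"tz":-0.09,"ax":0,"ay":0,"az":0},{"jaw":0.6,"tx":0,"ty":0,"tz":-0.11,"ax":0,"ay":0,"az":0},{"jaw":0.6,"tx":0,"ty":0,"tz":-0.11,"ax":0,"ay":0,"az":0}]}}

```text
time: 7.25
tool_pos: [0.589, -0.2839, 0.1659]
ee_rot: [-3.133, 0.015, -3.081]
wrist_force: [0.7, 0.2, -0.0]
width: 0.0564
```

```bash
python3 - <<'E'
from h import *
th=np.radians(60); Rg=np.array([[-np.cos(th),0,np.sin(th)],[0,1,0],[-np.sin(th),0,-np.cos(th)]]); print(np.linalg.det(Rg))
goal([.60,-.363,.16],Rg=Rg)
E
```

```text
1.0
goal shift [-0.0061 -0.0796  0.0066] turn [ 0.0241 -1.0312  0.0588] now [ 0.589  -0.2839  0.1659] [-3.133   0.0154 -3.0813] t 7.2
```

Call:
{"op": "step_arm", "data": {"steps": [{"jaw":0.6,"tx":-0.006,"ty":-0.08,"tz":0,"ax":0,"ay":-0.15,"az":0.01},{"jaw":0.6,"tx":-0.006,"ty":-0.08,"tz":0,"ax":0,"ay":-0.3,"az":0.02},{"jaw":0.6,"tx":-0.006,"ty":-0.08,"tz":0,"ax":0.01,"ay":-0.45,"az":0.03},{"jaw":0.6,"tx":-0.006,"ty":-0.08,"tz":0,"ax":0.02,"ay":-0.6,"az":0.04},{"jaw":0.6,"tx":-0.006,"ty":-0.08,"tz":0,"ax":0.02,"ay":-0.75,"az":0.05},{"jaw":0.6,"tx":-0.006,"ty":-0.08,"tz":0,"ax":0.02,"ay":-0.9,"az":0.06},{"jaw":0.6,"tx":-0.006,"ty":-0.08,"tz":0,"ax":0.02,"ay":-1.03,"az":0.06},{"jaw":0.6,"tx":-0.006,"ty":-0.08,"tz":0,"ax":0.02,"ay":-1.03,"az":0.06}]}}

```text
time: 8.05
tool_pos: [0.6342, -0.3257, 0.2082]
ee_rot: [3.106, 0.878, 2.982]
wrist_force: [0.5, -0.6, -0.7]
width: 0.0562
```

```bash
python3 - <<'E'
from h import *
cm,p,d=snap('wrist','w3.png'); print(cm['origin'],get_obs()['joint_positions'])
print(pix(cm,[[.66,-.363,.036],[.66,-.363,.0],[.66,-.363,.075]]))
cv2.imwrite('pics/w3b.png',cv2.resize(p[:,:,::-1],None,fx=1.25,fy=1.25))
E
```

```text
[ 0.4554371  -0.30248784  0.26031556] [-0.78940529 -0.01677047  1.73634665  0.72856709  0.81158414 -2.56568273]
[[272.47263862  51.54823   ]
 [273.95914658  20.2304431 ]
 [270.69932095  89.68194986]]
```

View pics/w3b.png

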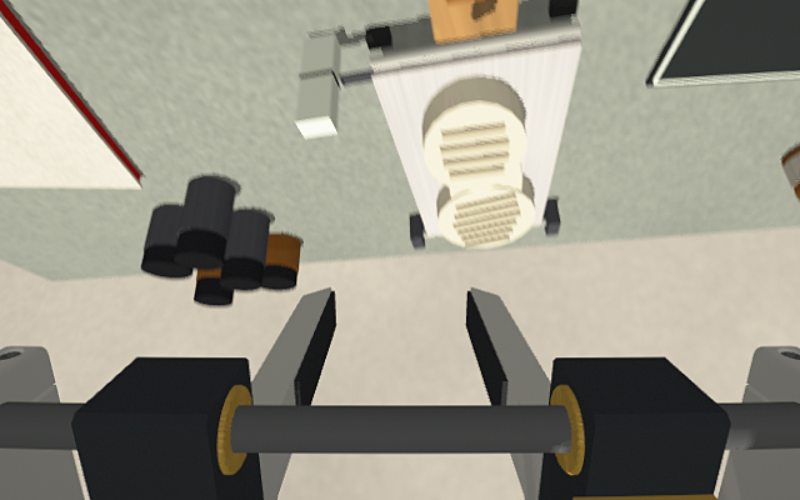

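```bash
python3 - <<'E'
import cv2
a=cv2.imread('pics/w3.png')[15:115,225:325]; cv2.imwrite('pics/w3c.png',cv2.resize(a[::-1,::-1],None,fx=6,fy=6,interpolation=2))
E
```

```text
(no output)
```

View pics/w3c.png

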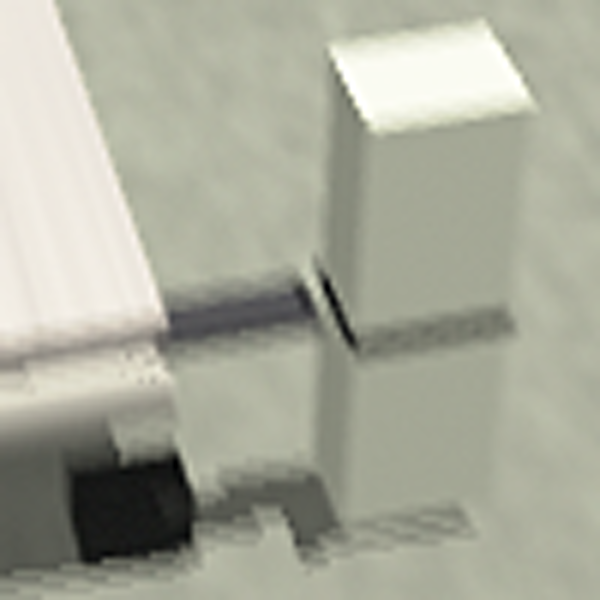

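```bash
cat > g.py <<'E'
from h import *
def pts(cm,d,uv,name):
    for u,v in uv:
        ui,vi=int(round(u)),int(round(v)); w=d[vi-1:vi+2,ui-1:ui+2]; print(name,(ui,vi),[world(cm,[u,v],x)[0].round(4).tolist() for x in (w.min(),np.median(w))])
E
python3 - <<'E'
from g import *
cm,p,d=snap('wrist')
q=cv2.imread('pics/w3.png')[:,:,::-1]; print('diff',np.abs(p.astype(int)-q).mean())
f=lambda x,y:(225+99.5-x/6-.5,15+99.5-y/6-.5)
pts(cm,d,[f(305,303),f(290,304),f(270,308),f(230,317)],'pointer')
pts(cm,d,[f(370,345),f(430,335),f(500,323)],'front line')
pts(cm,d,[f(335,303),f(328,288),f(345,330)],'side line')
pts(cm,d,[f(385,140),f(500,115),f(440,60),f(350,60)],'top')
b=world(cm,f(342,513),z=0)[0]; print('post foot',b)
P=np.c_[np.tile(b[:2],(400,1)),np.arange(400)*2e-4]; uv=pix(cm,P)
for n,c in (('line',(357,348)),('top',(375,132))): print(n,P[np.argmin(abs(uv[:,1]-f(*c)[1])),2])
E
```

```text
diff 6.8628671875
pointer (273, 64) [[0.6728, -0.3643, 0.0381], [0.7087, -0.3747, 0.0011]]
pointer (276, 63) [[0.6718, -0.3619, 0.0393], [0.6735, -0.3624, 0.0375]]
pointer (279, 63) [[0.6718, -0.3592, 0.0389], [0.7081, -0.3688, 0.0015]]
pointer (286, 61) [[0.671, -0.3534, 0.039], [0.6728, -0.3538, 0.0372]]
front line (262, 56) [[0.6605, -0.3699, 0.0419], [0.6618, -0.3703, 0.0405]]
front line (252, 58) [[0.661, -0.3783, 0.0418], [0.6616, -0.3785, 0.0411]]
front line (241, 60) [[0.6609, -0.3878, 0.0425], [0.6614, -0.3881, 0.0419]]
side line (268, 64) [[0.456, -0.3017, 0.2613], [0.6728, -0.3686, 0.0374]]
side line (269, 66) [[0.6737, -0.3678, 0.0394], [0.7098, -0.3787, 0.0026]]
side line (266, 59) [[0.6656, -0.368, 0.0397], [0.6686, -0.3689, 0.0366]]
top (260, 91) [[0.6611, -0.3704, 0.0759], [0.6625, -0.3709, 0.0746]]
top (241, 95) [[0.6629, -0.386, 0.0763], [0.6639, -0.3864, 0.0753]]
top (251, 104) [[0.6743, -0.3817, 0.0764], [0.6759, -0.3823, 0.0751]]
top (266, 104) [[0.7638, -0.3972, 0.003], [0.7659, -0.3978, 0.0013]]
post foot [ 0.66936101 -0.37024669  0.        ]
line 0.0322
top 0.0702
```

```bash
python3 - <<'E'
from h import *
cm,p,d=snap('wrist','w4.png'); o=get_obs(); print(o['tool_pos'],o['qvel'].round(3)); np.save('d4.npy',d)
u,v=pix(cm,[[.672,-.363,.038]])[0].round().astype(int); print(u,v); u0,v0=u-50,max(v-50,0); print(u0,v0)
a=p[v0:v0+100,u0:u0+100,::-1]; cv2.imwrite('pics/w4c.png',cv2.resize(a[::-1,::-1],None,fx=6,fy=6,interpolation=2))
E
```

```text
[ 0.63505128 -0.32612407  0.20993611] [-0.007  0.015 -0.029 -0.01   0.008 -0.002]
276 63
226 13
```

View pics/w4c.png

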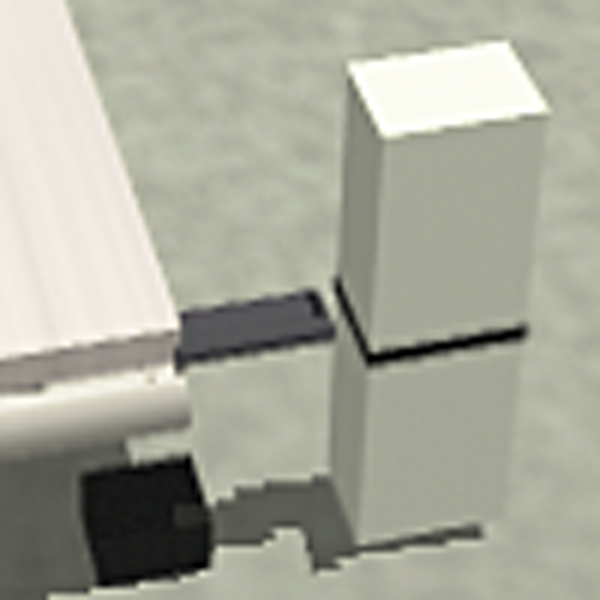

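```bash
python3 - <<'E'
from g import *
cm=camera_model('wrist'); d=np.load('d4.npy')
f=lambda x,y:(226+99.5-x/6-.5,13+99.5-y/6-.5)
pts(cm,d,[f(322,300),f(312,305),f(312,325),f(290,315),f(240,325)],'pointer')
pts(cm,d,[f(390,356),f(450,345),f(510,335)],'front line')
pts(cm,d,[f(355,322),f(348,305),f(362,340)],'side line')
pts(cm,d,[f(395,125),f(520,105),f(440,90),f(370,70)],'top')
b=world(cm,f(357,545),z=0)[0]; print('post foot',b)
P=np.c_[np.tile(b[:2],(400,1)),np.arange(400)*2e-4]; uv=pix(cm,P)
for n,c in (('line',(372,360)),('top',(385,137))): print(n,P[np.argmin(abs(uv[:,1]-f(*c)[1])),2])
E
```

```text
pointer (271, 62) [[0.6709, -0.3673, 0.0384], [0.7063, -0.3778, 0.0015]]
pointer (273, 61) [[0.6687, -0.3653, 0.04], [0.6708, -0.3659, 0.0378]]
pointer (273, 58) [[0.6665, -0.3648, 0.0386], [0.6671, -0.3649, 0.038]]
pointer (277, 60) [[0.6688, -0.3623, 0.0386], [0.6695, -0.3625, 0.0378]]
pointer (285, 58) [[0.6678, -0.3551, 0.0389], [0.6689, -0.3554, 0.0377]]
front line (260, 53) [[0.66, -0.3738, 0.0382], [0.6607, -0.374, 0.0375]]
front line (250, 54) [[0.6608, -0.3823, 0.038], [0.662, -0.3827, 0.0367]]
front line (240, 56) [[0.6608, -0.3906, 0.0385], [0.6617, -0.391, 0.0375]]
side line (266, 58) [[0.6639, -0.3699, 0.041], [0.6652, -0.3703, 0.0396]]
side line (267, 61) [[0.6655, -0.3693, 0.0426], [0.6685, -0.3703, 0.0394]]
side line (265, 55) [[0.6605, -0.3699, 0.0412], [0.6632, -0.3708, 0.0384]]
top (259, 91) [[0.4562, -0.3032, 0.262], [0.6616, -0.3728, 0.0763]]
top (238, 94) [[0.6623, -0.3894, 0.0767], [0.663, -0.3897, 0.0761]]
top (252, 97) [[0.6661, -0.38, 0.0772], [0.668, -0.3807, 0.0755]]
top (263, 100) [[0.6711, -0.3722, 0.0774], [0.6725, -0.3727, 0.0762]]
post foot [ 0.6620555  -0.37159835  0.        ]
line 0.0358
top 0.0742
```

Step 1 looks done. In the close view the pointer tip (328,318) and the gauge line on the post (356,313) agree to about 0.5–1 mm. Depth gives the pointer's top face at 37.9 mm and the line at about 37.5 mm. I back off and gather data to fit a kinematic model for planning the flips.

```bash
cat >> h.py <<'E'
import json
def log():
    o=get_obs(); open('log.jsonl','a').write(json.dumps([list(map(float,o['joint_positions'])),list(map(float,o['tool_pos'])),list(map(float,o['ee_rot']))])+'\n')
E
python3 - <<'E'
from h import *
open('log.jsonl','a').write(json.dumps([[1.01989812,.087181233,1.37066586,-2.86e-5,1.68359356,-.103071819],[0.23816928, 0.49579167, 0.21353349],[3.14144439,4.39e-05,2.69376304]])+'\n')
log(); goal([.50,-.25,.32],np.pi)
E
```

```text
goal shift [ 0.0081  0.0602 -0.1802] turn [-0.0382  0.878  -0.1305] now [ 0.6351 -0.3261  0.2099] [3.1099 0.8777 2.9871] t 8.2
```

Call:
{"op": "step_arm", "data": {"steps": [{"jaw":1,"tx":0.004,"ty":0.03,"tz":-0.05,"ax":0,"ay":0.1,"az":-0.01},{"jaw":1,"tx":0.008,"ty":0.06,"tz":-0.1,"ax":0,"ay":0.25,"az":-0.03},{"jaw":1,"tx":0.008,"ty":0.06,"tz":-0.15,"ax":-0.01,"ay":0.4,"az":-0.05},{"jaw":1,"tx":0.008,"ty":0.06,"tz":-0.18,"ax":-0.02,"ay":0.55,"az":-0.08},{"jaw":1,"tx":0.008,"ty":0.06,"tz":-0.18,"ax":-0.03,"ay":0.7,"az":-0.1},{"jaw":1,"tx":0.008,"ty":0.06,"tz":-0.18,"ax":-0.04,"ay":0.88,"az":-0.13},{"jaw":1,"tx":0.008,"ty":0.06,"tz":-0.18,"ax":-0.04,"ay":0.88,"az":-0.13},{"jaw":1,"tx":0.008,"ty":0.06,"tz":-0.18,"ax":-0.04,"ay":0.88,"az":-0.13}]}}

```text
time: 9.0
tool_pos: [0.5018, -0.2507, 0.3173]
ee_rot: [3.138, -0.006, -3.14]
wrist_force: [-0.1, 0.1, 0.1]
width: 0.0936
```

```bash
python3 - <<'E'
from h import *
log(); goal([.45,.27,.30],np.pi)
E
```

```text
goal shift [0.0509 0.5207 0.0196] turn [ 0.0038 -0.0057  0.0014] now [ 0.5018 -0.2507  0.3173] [ 3.1377 -0.0057 -3.1402] t 9.0
```

Call:
{"op": "step_arm", "data": {"steps": [{"jaw":1,"tx":0.05,"ty":0.26,"tz":0.02,"ax":0,"ay":0,"az":0},{"jaw":1,"tx":0.05,"ty":0.26,"tz":0.02,"ax":0,"ay":0,"az":0},{"jaw":1,"tx":0.05,"ty":0.52,"tz":0.02,"ax":0,"ay":0,"az":0},{"jaw":1,"tx":0.05,"ty":0.52,"tz":0.02,"ax":0,"ay":0,"az":0},{"jaw":1,"tx":0.05,"ty":0.52,"tz":0.02,"ax":0,"ay":0,"az":0},{"jaw":1,"tx":0.05,"ty":0.52,"tz":0.02,"ax":0,"ay":0,"az":0},{"jaw":1,"tx":0.05,"ty":0.52,"tz":0.02,"ax":0,"ay":0,"az":0},{"jaw":1,"tx":0.05,"ty":0.52,"tz":0.02,"ax":0,"ay":0,"az":0}]}}

```text
time: 9.8
tool_pos: [0.459, 0.148, 0.3032]
ee_rot: [3.137, -0.004, 3.141]
wrist_force: [1.2, 0.2, 0.0]
width: 0.0938
```

Call:
{"op": "step_arm", "data": {"steps": [{"jaw":1,"tx":0,"ty":0.13,"tz":0,"ax":0,"ay":0,"az":0},{"jaw":1,"tx":0,"ty":0.13,"tz":0,"ax":0,"ay":0,"az":0},{"jaw":1,"tx":0,"ty":0.13,"tz":0,"ax":0,"ay":0,"az":0},{"jaw":1,"tx":0,"ty":0.13,"tz":0,"ax":0,"ay":0,"az":0},{"jaw":1,"tx":0,"ty":0.13,"tz":0,"ax":0,"ay":0,"az":0}]}}

```text
time: 10.3
tool_pos: [0.4588, 0.2776, 0.3033]
ee_rot: [3.138, -0.004, -3.142]
wrist_force: [0.2, -0.0, 0.3]
width: 0.0939
```

```bash
cat > kin.py <<'E'
import numpy as np, json
from scipy.spatial.transform import Rotation as R
from scipy.optimize import least_squares
Rz=lambda a:R.from_rotvec([0,0,a]).as_matrix(); Ry=lambda a:R.from_rotvec([0,a,0]).as_matrix()
C=Rz(-np.pi/2)
def fk(q,p):
    h,a1,L1,a3,L2,d=p
    A=Rz(q[0]); x=np.array([0,0,h])+A@[a1,0,0]; A=A@Ry(q[1]); x=x+A@[0,0,L1]; A=A@Ry(q[2]); x=x+A@[a3,0,L2]
    A=A@Rz(q[3])@Ry(q[4])@Rz(q[5]); return x+A@[0,0,d],A@C
E
python3 - <<'E'
from kin import *
from h import log
log()
D=[json.loads(l) for l in open('log.jsonl')]
for q,x,e in D:
    Rm=R.from_euler('xyz',e).as_matrix(); A=fk(q,[0]*6)[1]; print(np.round(q,3),'roterr',np.degrees(R.from_matrix(Rm.T@A).magnitude()).round(2))
s=least_squares(lambda p:np.concatenate([(fk(q,p)[0]-x) for q,x,e in D]+[1e-4*(np.array(p)-[.4,0,.4,0,.4,.2])]),[.4,0,.4,0,.4,.2])
print(s.x.round(4),[np.round((fk(q,s.x)[0]-x)*1000,1).tolist() for q,x,e in D])
E
```

```text
[ 1.02   0.087  1.371 -0.     1.684 -0.103] roterr 180.0
[-0.79  -0.015  1.732  0.725  0.814 -2.566] roterr 180.0
[-0.565  0.121  1.13   0.     1.898 -2.137] roterr 180.0
[ 0.435  0.058  1.225  0.005  1.861 -1.134] roterr 180.0
[ 0.0658 -0.1123  0.6889  0.1763  0.5739  0.4407] [[43.4, -37.5, -12.7], [-3.0, -10.3, 4.8], [-21.7, -53.2, 4.8], [18.1, -53.5, 3.1]]
```

```bash
cat > kin.py <<'E'
import numpy as np, json
from scipy.spatial.transform import Rotation as R
from scipy.optimize import least_squares
Rz=lambda a:R.from_rotvec([0,0,a]).as_matrix(); Ry=lambda a:R.from_rotvec([0,a,0]).as_matrix()
C=Rz(np.pi/2)
def fk(q,p):
    h,a1,L1,a3,L2,d,b=p
    A=Rz(q[0]); x=np.array([0,0,h])+A@[a1,b,0]; A=A@Ry(q[1]); x=x+A@[0,0,L1]; A=A@Ry(q[2]); x=x+A@[a3,0,L2]
    A=A@Rz(q[3])@Ry(q[4])@Rz(q[5]); return x+A@[0,0,d],A@C
LO=np.array([-3.1,-.76,.27,-1.08,.17,-2.57]); HI=np.array([3.1,2.03,2.55,4.22,2.65,2.57])
def ik(x,Rg,p,q0s):
    best=None
    for q0 in q0s:
        def f(q):
            a,B=fk(q,p); return np.r_[(a-x)*5,R.from_matrix(Rg.T@B).as_rotvec()]
        s=least_squares(f,np.clip(q0,LO+.01,HI-.01),bounds=(LO+.005,HI-.005))
        if best is None or s.cost<best[0]-1e-9: best=(s.cost,s.x)
    return best
E
python3 - <<'E'
from kin import *
D=[json.loads(l) for l in open('log.jsonl')]
print([np.degrees(R.from_matrix(R.from_euler('xyz',e).as_matrix().T@fk(q,[0]*7)[1]).magnitude()).round(2) for q,x,e in D])
p0=[.3,0,.4,0,.4,.2,.057]
s=least_squares(lambda p:np.concatenate([(fk(q,p)[0]-x) for q,x,e in D]+[1e-3*(np.array(p)-p0)]),p0)
print(s.x.round(4),[np.round((fk(q,s.x)[0]-x)*1000,1).tolist() for q,x,e in D]); np.save('p.npy',s.x)
E
```

```text
[np.float64(0.0), np.float64(0.0), np.float64(0.0), np.float64(0.0)]
[0.1527 0.     0.4489 0.1007 0.4998 0.3426 0.0566] [[-0.0, -0.0, 0.0], [-0.0, -0.0, 0.0], [-0.0, 0.0, 0.0], [0.0, 0.0, -0.0]]
```

```bash
cat > plan.py <<'E'
from kin import *
p=np.load('p.npy')
def toolR(z,y): z=np.array(z)/np.linalg.norm(z); return np.c_[np.cross(y,z),y,z]
def pickR(psi,al,f):   # lean toward u (yaw psi)
    u=np.array([np.cos(psi),np.sin(psi),0]); Z=np.array([0,0,1.]); return toolR(np.sin(al)*u-np.cos(al)*Z,f*np.cross(Z,u))
def clipR(hd,al,f):    # heading hd of tool, alpha below horizontal; continuity: u-end down, z_bar = -heading
    n=np.array([np.cos(hd),np.sin(hd),0]); Z=np.array([0,0,1.]); # x_bar=-Z, z_bar=-n, y_bar=z x x
    return toolR(np.cos(al)*n-np.sin(al)*Z,f*np.cross(-n,-Z))
# check: pick bar axes x=u,z=Z,y=Z x u -> same formula y=f*(z_bar x x_bar)
Q=[np.array(q) for q in [(.4,.06,1.2,0,1.8,-1.1),(.4,.06,1.2,0,1.8,1.5),(.4,.06,1.2,1,1,-1),(.4,.06,1.2,-1,1,-1),(.4,.06,1.2,1,1,1.5),(.4,.06,1.2,-1,1,1),(0,.3,1.5,.5,1,0),(0,.3,1.5,2.5,1,0)]]
def show(n,x,Rg,q0s=Q):
    c,q=ik(np.array(x),Rg,p,q0s); print(n,'OK ' if c<1e-6 else 'BAD %.4f'%c,q.round(2)); return c,q
E
python3 - <<'E'
from plan import *
cy=np.radians(78.6); cl=np.array([.4715,-.0305])
for al in np.radians([35,45,55]):
  print('ALPHA',np.degrees(al))
  for f in (1,-1):
    for k,psi in (('+x',0.),('-x',np.pi)): 
        for nm,xy in (('A',(.545,.205)),('C',(.537,.408)),('board',(.64,-.004))): show(f'pick {nm} f{f} u{k}',[*xy,.017],pickR(psi,al,f))
    for k,hd in (('+y',cy),('-y',cy+np.pi)):
        for z in (.115,.19): show(f'clip f{f} head{k} z{z}',[*cl,z],clipR(hd,al,f))
E
```

```text
ALPHA 35.0
pick A f1 u+x OK  [ 0.39 -0.02  2.03 -0.4   0.59 -0.91]
pick C f1 u+x OK  [ 0.77  0.25  1.73 -0.6   0.79 -0.46]
pick board f1 u+x OK  [-0.14  0.07  1.94  0.15  0.53 -1.82]
pick A f1 u-x OK  [0.2  0.72 1.04 0.12 1.98 1.78]
pick C f1 u-x OK  [0.44 0.88 0.77 0.28 2.04 2.07]
pick board f1 u-x OK  [-0.07  0.88  0.78 -0.05  2.1   1.49]
clip f1 head+y z0.115 OK  [-0.74  0.2   1.76  0.79  1.75 -0.63]
clip f1 head+y z0.19 OK  [-0.74  0.11  1.69  0.82  1.86 -0.52]
clip f1 head-y z0.115 OK  [ 0.34  0.33  1.6  -0.8   1.77 -2.54]
clip f1 head-y z0.19 BAD 0.0026 [ 0.35  0.25  1.54 -0.84  1.86 -2.56]
pick A f-1 u+x OK  [ 0.39 -0.02  2.03 -0.4   0.59  2.23]
pick C f-1 u+x BAD 0.0015 [ 0.74  0.24  1.72 -0.51  0.79  2.56]
pick board f-1 u+x OK  [-0.14  0.07  1.94  0.15  0.53  1.32]
pick A f-1 u-x OK  [ 0.2   0.72  1.04  0.12  1.98 -1.36]
pick C f-1 u-x OK  [ 0.44  0.88  0.77  0.28  2.04 -1.07]
pick board f-1 u-x OK  [-0.07  0.88  0.78 -0.05  2.1  -1.65]
clip f-1 head+y z0.115 OK  [-0.74  0.2   1.76  0.79  1.75  2.51]
clip f-1 head+y z0.19 BAD 0.0012 [-0.76  0.12  1.7   0.83  1.86  2.56]
cli
[... 1941 characters left out ...]
-y z0.19 BAD 0.0161 [ 0.26  0.1   1.57 -0.63  1.74 -2.56]
pick A f-1 u+x BAD 0.0048 [ 0.43  0.02  2.3   4.21  0.35 -2.39]
pick C f-1 u+x BAD 0.0383 [ 0.79  0.28  2.09  4.21  0.56 -2.19]
pick board f-1 u+x BAD 0.0001 [-0.18  0.05  2.19  1.9   0.18 -0.44]
pick A f-1 u-x OK  [ 0.18  0.99  0.76  0.2   2.34 -1.33]
pick C f-1 u-x OK  [ 0.4   1.18  0.42  0.5   2.41 -0.95]
pick board f-1 u-x OK  [-0.07  1.2   0.37 -0.09  2.53 -1.69]
clip f-1 head+y z0.115 BAD 0.0054 [-0.64  0.04  1.77  0.6   1.61  2.56]
clip f-1 head+y z0.19 BAD 0.0157 [-0.66 -0.02  1.7   0.63  1.74  2.56]
clip f-1 head-y z0.115 OK  [ 0.2   0.14  1.63 -0.56  1.62  0.45]
clip f-1 head-y z0.19 OK  [ 0.2   0.09  1.54 -0.57  1.75  0.37]
```

```bash
python3 - <<'E'
from h import *
cm,p,d=snap('wrist','w5.png'); print('wrist'); rects(cm,d,(0,0,640,330),.014,.03,500)
cv2.imwrite('pics/w5b.png',cv2.resize(p[:,:,::-1],None,fx=1.25,fy=1.25))
cm,p,d=snap('top'); print('top');rects(cm,d,(150,120,300,240),.014,.03,200)
E
python3 - <<'E'
from plan import *
from scipy.spatial.transform import Slerp
al=np.radians(40)
cy=np.radians(78.6); cl=np.array([.4715,-.0305]); n=np.array([np.cos(cy),np.sin(cy)])
def path(xa,Ra,xb,Rb,q,N=9):
    S=Slerp([0,1],R.from_matrix([Ra,Rb]))
    for t in np.linspace(0,1,N):
        c,q=ik(np.array(xa)*(1-t)+np.array(xb)*t,S(t).as_matrix(),p,[q]); print('  ',round(t,2),'ok' if c<1e-6 else 'BAD%.4f'%c,q.round(2))
    return q
for bar in [(.545,.205,.01),(.541,.327,-.098),(.537,.408,.105)]:
    x,y,psi=bar; u=np.array([np.cos(psi),np.sin(psi)]); g=np.array([x,y])-.03*u
    c,q=show('pick',[*g,.015],pickR(psi,al,1)); q=ik(np.array([*g,.2]),pickR(psi,al,1),p,[q])[1]
    q=path([*g,.2],pickR(psi,al,1),[*(cl-.004*n),.25],clipR(cy,al,1),q)
show('clip',[*(cl-.004*n),.12],clipR(cy,al,1),[q])
q=show('retr',[*(cl-.1*n),.22],clipR(cy,al,1),[q])[1]
q=path([*(cl-.1*n),.28],clipR(cy,al,1),[*(cl+.1*n),.28],clipR(cy+np.pi,al,-1),q)
q=show('clip2',[*(cl+.004*n),.12],clipR(cy+np.pi,al,-1),[q])[1]
q=show('clip2up',[*(cl+.004*n),.25],clipR(cy+np.pi,al,-1),[q])[1]
for y in (-.08,0,.08):
    q2=path([*(cl+.004*n),.25],clipR(cy+np.pi,al,-1),[.61,y,.15],pickR(-.045,al,-1),q); show('place',[.61,y,.021],pickR(-.045,al,-1),[q2])
E
```

```text
wrist
n 1254 mean [0.3372 0.6258 0.022 ] rect [339.6 626.1] [153.7   4.9] axis 5.8 z 0.0219
n 2137 mean [0.5112 0.4056 0.023 ] rect [539.2 410.4] [158.   36.9] axis 1.9 z 0.0234
n 3050 mean [0.5388 0.3304 0.0232] rect [544.  330.5] [ 36.6 157.4] axis -5.7 z 0.0235
n 3043 mean [0.5428 0.2071 0.023 ] rect [547.5 206.6] [156.2  36.5] axis 0.6 z 0.0233
n 750 mean [0.5818 0.6094 0.0221] rect [573.3 636.1] [ 71.5 174.9] axis -76.7 z 0.0221
top
n 728 mean [0.545  0.2048 0.0206] rect [545.3 204.5] [157.6  36.8] axis 1.0 z 0.0206
pick OK  [ 0.44 -0.09  2.15 -0.59  0.51 -0.7 ]
   0.0 ok [ 0.44 -0.33  1.93 -0.35  0.92 -1.02]
   0.12 ok [ 0.3  -0.33  1.86 -0.13  1.06 -1.02]
   0.25 ok [ 0.14 -0.31  1.8   0.05  1.2  -1.  ]
   0.38 ok [-0.03 -0.27  1.74  0.21  1.35 -0.96]
   0.5 ok [-0.19 -0.22  1.69  0.36  1.49 -0.89]
   0.62 ok [-0.34 -0.16  1.65  0.48  1.62 -0.8 ]
   0.75 ok [-0.48 -0.1   1.62  0.59  1.74 -0.69]
   0.88 ok [-0.6  -0.03  1.6   0.69  1.84 -0.55]
   1.0 ok [-0.72  0.03  1.6   0.79  1.92 -0.4 ]
pick OK  [ 0.75  0.13  1.92 -0.79  0.75 -0.22]
   0.0 ok [ 0.75 -0.08  1.73 -0.58  1.07 
[... 2269 characters left out ...]
  -0.19  1.35  1.1 ]
   0.75 ok [-0.06 -0.12  1.71 -0.1   1.16  1.22]
   0.88 ok [-0.1  -0.17  1.82 -0.01  0.95  1.34]
   1.0 ok [-0.12 -0.2   1.94  0.07  0.71  1.46]
place OK  [-0.12 -0.03  2.07  0.12  0.4   1.4 ]
   0.0 ok [ 0.32  0.17  1.45 -0.79  1.92  0.39]
   0.12 ok [ 0.27  0.16  1.41 -0.66  1.87  0.56]
   0.25 ok [ 0.22  0.13  1.41 -0.53  1.79  0.73]
   0.38 ok [ 0.18  0.08  1.44 -0.41  1.68  0.89]
   0.5 ok [ 0.14  0.02  1.5  -0.31  1.54  1.05]
   0.62 ok [ 0.1  -0.04  1.59 -0.22  1.37  1.21]
   0.75 ok [ 0.08 -0.1   1.69 -0.15  1.18  1.37]
   0.88 ok [ 0.07 -0.15  1.8  -0.11  0.96  1.54]
   1.0 ok [ 0.08 -0.18  1.92 -0.13  0.71  1.77]
place OK  [ 0.08 -0.    2.05 -0.21  0.41  1.86]
```

View pics/w5b.png

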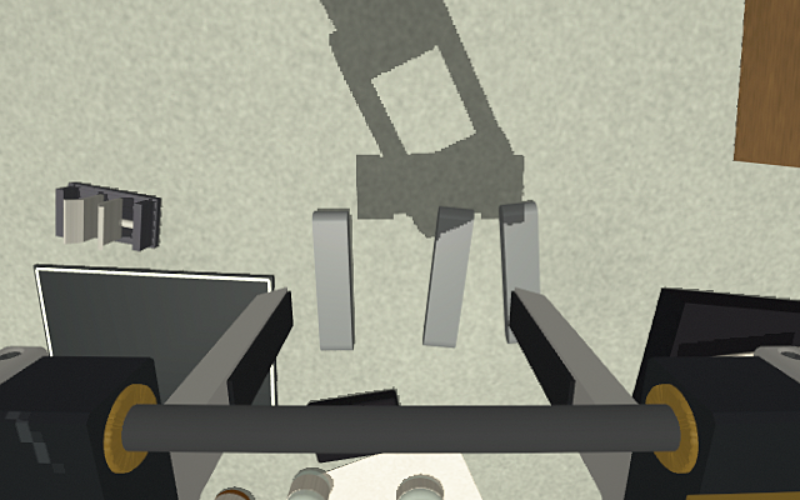

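The wrist view shows three plain grey bars at (333,280), (449,278) and (519,270). All are in the task, and no red one is near. The IK check says a 40° lean works for every stage, so I start with the bar at y≈0.205.

```bash
cat >> h.py <<'E'
from plan import pickR,clipR
AL=np.radians(40); CY=np.radians(78.6); CL=np.array([.4715,-.0305]); CN=np.array([np.cos(CY),np.sin(CY)])
E
python3 - <<'E'
from h import *
goal([.516,.205,.10],Rg=pickR(.014,AL,1))
E
```

```text
goal shift [-0.0577 -0.0722  0.2033] turn [-0.0019 -0.7018 -0.0169] now [0.4592 0.2766 0.3038] [ 3.1377 -0.0037  3.1394] t 10.4
```

Call:
{"op": "step_arm", "data": {"steps": [{"jaw":0.6,"tx":-0.03,"ty":-0.036,"tz":0.05,"ax":0,"ay":-0.15,"az":0},{"jaw":0.6,"tx":-0.058,"ty":-0.072,"tz":0.09,"ax":0,"ay":-0.3,"az":-0.01},{"jaw":0.6,"tx":-0.058,"ty":-0.072,"tz":0.13,"ax":0,"ay":-0.45,"az":-0.01},{"jaw":0.6,"tx":-0.058,"ty":-0.072,"tz":0.17,"ax":0,"ay":-0.6,"az":-0.017},{"jaw":0.6,"tx":-0.058,"ty":-0.072,"tz":0.203,"ax":0,"ay":-0.7,"az":-0.017},{"jaw":0.6,"tx":-0.058,"ty":-0.072,"tz":0.203,"ax":0,"ay":-0.7,"az":-0.017},{"jaw":0.6,"tx":-0.058,"ty":-0.072,"tz":0.203,"ax":0,"ay":-0.7,"az":-0.017},{"jaw":0.6,"tx":-0.058,"ty":-0.072,"tz":0.203,"ax":0,"ay":-0.7,"az":-0.017}]}}

```text
time: 11.2
tool_pos: [0.518, 0.2047, 0.1031]
ee_rot: [-3.141, 0.7, -3.13]
wrist_force: [0.0, 0.0, 1.4]
width: 0.0566
```

```bash
python3 - <<'E'
from h import *
log();goal([.516,.205,.016],Rg=pickR(.014,AL,1))
E
```

```text
goal shift [0.0577 0.0003 0.0653] turn [-0.0016  0.0021 -0.0015] now [0.518  0.2047 0.1031] [-3.1413  0.7002 -3.1295] t 11.2
```

Call:
{"op": "step_arm", "data": {"steps": [{"jaw":0.6,"tx":0.03,"ty":0,"tz":0.033,"ax":0,"ay":0,"az":0},{"jaw":0.6,"tx":0.048,"ty":0,"tz":0.054,"ax":0,"ay":0,"az":0},{"jaw":0.6,"tx":0.0565,"ty":0,"tz":0.064,"ax":0,"ay":0,"az":0},{"jaw":0.6,"tx":0.058,"ty":0,"tz":0.0655,"ax":0,"ay":0,"az":0},{"jaw":0.25,"tx":0.058,"ty":0,"tz":0.0655,"ax":0,"ay":0,"az":0},{"jaw":0.25,"tx":0.058,"ty":0,"tz":0.0655,"ax":0,"ay":0,"az":0},{"jaw":0.25,"tx":0.058,"ty":0,"tz":0.0655,"ax":0,"ay":0,"az":0},{"jaw":0.25,"tx":0.058,"ty":0,"tz":0.0655,"ax":0,"ay":0,"az":0}]}}

```text
time: 12.0
tool_pos: [0.5177, 0.2054, 0.0183]
ee_rot: [3.14, 0.705, -3.13]
wrist_force: [-0.1, -1.4, 3.9]
width: 0.0357
```

Call:
{"op": "step_arm", "data": {"steps": [{"jaw":0.25,"tx":0,"ty":0,"tz":0,"ax":0,"ay":0,"az":0},{"jaw":0.25,"tx":0,"ty":0,"tz":0,"ax":0,"ay":0,"az":0}]}}

```text
time: 12.2
tool_pos: [0.5175, 0.2053, 0.0183]
ee_rot: [3.14, 0.704, -3.13]
wrist_force: [0.2, -1.4, 2.9]
width: 0.0358
```

```bash
python3 - <<'E'
from h import *
log();o=get_obs();print(o['width'],o['wrist_force']);goal([.516,.205,.15],Rg=pickR(.014,AL,1))
goal([*(CL-.004*CN),.25],Rg=clipR(CY,AL,1))
E
```

```text
0.035798820620409906 [ 0.15769154 -1.40132547  2.85494282]
goal shift [-0.0841 -0.0002 -0.1013] turn [-0.0003  0.0063 -0.0022] now [0.5175 0.2053 0.0183] [ 3.14    0.7045 -3.1305] t 12.2
goal shift [-0.1124 -0.2389 -0.2089] turn [-0.1611  1.1051  1.9218] now [0.5175 0.2053 0.0183] [ 3.14    0.7045 -3.1305] t 12.2
```

Call:
{"op": "step_arm", "data": {"steps": [{"jaw":0.25,"tx":-0.02,"ty":0,"tz":-0.024,"ax":0,"ay":0,"az":0},{"jaw":0.25,"tx":-0.05,"ty":0,"tz":-0.06,"ax":0,"ay":0,"az":0},{"jaw":0.25,"tx":-0.08,"ty":0,"tz":-0.097,"ax":0,"ay":0,"az":0},{"jaw":0.25,"tx":-0.11,"ty":0,"tz":-0.134,"ax":0,"ay":0,"az":0},{"jaw":0.25,"tx":-0.13,"ty":0,"tz":-0.155,"ax":0,"ay":0,"az":0},{"jaw":0.25,"tx":-0.13,"ty":0,"tz":-0.155,"ax":0,"ay":0,"az":0}]}}

```text
time: 12.8
tool_pos: [0.5183, 0.2062, 0.2278]
ee_rot: [3.134, 0.715, -3.134]
wrist_force: [0.3, 0.9, -0.3]
width: 0.0357
```

```bash
python3 - <<'E'
from h import *
log();o=get_obs();print(o['width'],o['wrist_force'])
goal([*(CL-.0073*CN),.27],Rg=clipR(CY,.7045,1))
E
```

```text
0.03574099278103707 [ 0.26189658  0.93096144 -0.29942644]
goal shift [ 0.0102 -0.243  -0.0665] turn [-0.1416  1.1037  1.9234] now [0.5183 0.2062 0.2278] [ 3.134   0.7147 -3.134 ] t 12.8
```

Call:
{"op": "step_arm", "data": {"steps": [{"jaw":0.25,"tx":0.001,"ty":-0.016,"tz":-0.004,"ax":-0.009,"ay":0.073,"az":0.128},{"jaw":0.25,"tx":0.002,"ty":-0.032,"tz":-0.009,"ax":-0.018,"ay":0.147,"az":0.256},{"jaw":0.25,"tx":0.002,"ty":-0.048,"tz":-0.013,"ax":-0.028,"ay":0.22,"az":0.384},{"jaw":0.25,"tx":0.003,"ty":-0.065,"tz":-0.018,"ax":-0.038,"ay":0.294,"az":0.513},{"jaw":0.25,"tx":0.003,"ty":-0.081,"tz":-0.022,"ax":-0.047,"ay":0.368,"az":0.641},{"jaw":0.25,"tx":0.004,"ty":-0.097,"tz":-0.027,"ax":-0.057,"ay":0.441,"az":0.769},{"jaw":0.25,"tx":0.005,"ty":-0.113,"tz":-0.031,"ax":-0.066,"ay":0.515,"az":0.897},{"jaw":0.25,"tx":0.005,"ty":-0.13,"tz":-0.035,"ax":-0.075,"ay":0.588,"az":1.025}]}}

```text
time: 13.6
tool_pos: [0.4921, 0.0753, 0.2475]
ee_rot: [2.748, -0.138, 2.242]
wrist_force: [0.6, -0.1, -1.5]
width: 0.0357
```

```bash
python3 - <<'E'
from h import *
log();goal([*(CL-.0073*CN),.27],Rg=clipR(CY,.7045,1))
E
```

```text
goal shift [-0.0709 -0.0683 -0.0636] turn [-0.0695  0.5116  0.89  ] now [0.4921 0.0753 0.2475] [ 2.748  -0.1375  2.2421] t 13.6
```

Call:
{"op": "step_arm", "data": {"steps": [{"jaw":0.25,"tx":-0.01,"ty":-0.01,"tz":-0.009,"ax":-0.01,"ay":0.073,"az":0.127},{"jaw":0.25,"tx":-0.02,"ty":-0.02,"tz":-0.018,"ax":-0.02,"ay":0.146,"az":0.254},{"jaw":0.25,"tx":-0.03,"ty":-0.029,"tz":-0.027,"ax":-0.03,"ay":0.219,"az":0.381},{"jaw":0.25,"tx":-0.04,"ty":-0.039,"tz":-0.036,"ax":-0.04,"ay":0.292,"az":0.508},{"jaw":0.25,"tx":-0.051,"ty":-0.049,"tz":-0.045,"ax":-0.05,"ay":0.365,"az":0.635},{"jaw":0.25,"tx":-0.061,"ty":-0.058,"tz":-0.054,"ax":-0.06,"ay":0.438,"az":0.762},{"jaw":0.25,"tx":-0.071,"ty":-0.068,"tz":-0.064,"ax":-0.07,"ay":0.512,"az":0.89},{"jaw":0.25,"tx":-0.071,"ty":-0.068,"tz":-0.064,"ax":-0.07,"ay":0.512,"az":0.89}]}}

```text
time: 14.4
tool_pos: [0.4694, -0.0398, 0.2661]
ee_rot: [-3.126, -0.87, 1.354]
wrist_force: [0.0, 0.2, -1.6]
width: 0.0359
```

```bash
python3 - <<'E'
from f import *
log();goal([*(CL-.0073*CN),.18],Rg=clipR(CY,.7045,1))
cm,p,d=snap('side'); 
cv2.imwrite('pics/s5.png',cv2.resize(p[60:300,200:460,::-1],None,fx=3,fy=2.5,interpolation=2))
cm,p,d=snap('wrist'); cv2.imwrite('pics/w6.png',p[:,:,::-1])
# bar broad face direction from depth (side cam)
cm,p,d=snap('side')
b=pix(cm,[[*CL,.2]])[0].astype(int); P=fit(cm,d,(b[0]-60,b[1]-80,b[0]+60,b[1]+80),.1,.3)
P=P[(np.hypot(*(P[:,:2]-CL).T)<.04)]; print(b,len(P),P.mean(0),P.min(0),P.max(0))
E
```

```text
goal shift [-0.0644  0.0011  0.0572] turn [-0.0013 -0.004  -0.0118] now [ 0.4694 -0.0398  0.2661] [-3.1263 -0.8702  1.3536] t 14.4
[323 158] 512 [ 0.46832122 -0.04059197  0.21007259] [ 0.45077478 -0.05002792  0.15818588] [ 0.48716976 -0.01694487  0.25763043]
```

View pics/s5.png

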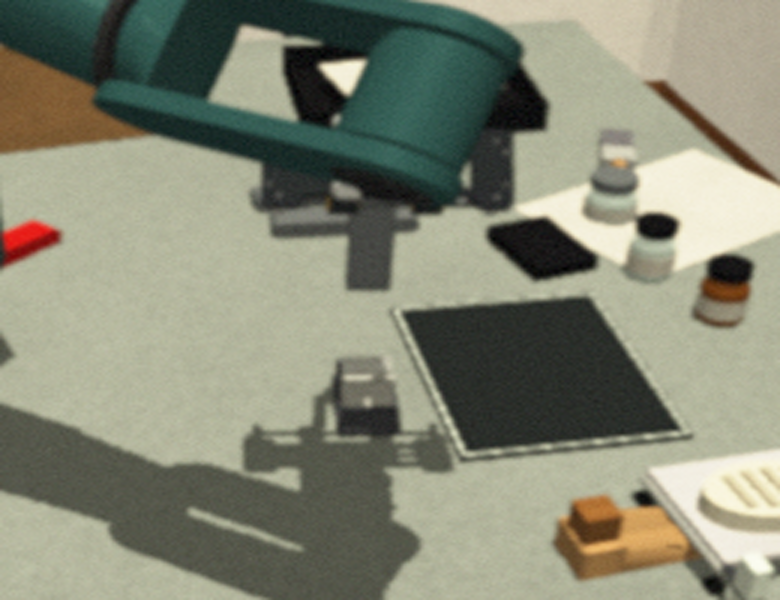

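The side crop shows the gripped bar hanging upright at (370,250), over the clip at (365,395). The red bar at (30,240) is a look-alike, so I leave it alone. Next I lower the bar.

```bash
python3 - <<'E'
from f import *
goal([*(CL-.0073*CN),.117],Rg=clipR(CY,.7045,1))
cm,p,d=snap('side')
b=pix(cm,[[*CL,.2]])[0].astype(int); P=fit(cm,d,(b[0]-60,b[1]-80,b[0]+60,b[1]+80),.1,.3)
P=P[(np.hypot(*(P[:,:2]-CL).T)<.035)&(P[:,2]<.225)&(P[:,2]>.165)]
A=np.c_[P[:,0]-CL[0],P[:,2]-.2,np.ones(len(P))]; k=np.linalg.lstsq(A,P[:,1],rcond=None)[0]; print('face y=',k,'rms',np.std(A@k-P[:,1]),len(P))
c=pix(cm,[[*CL,.055]])[0].astype(int); T=fit(cm,d,(c[0]-25,c[1]-20,c[0]+25,c[1]+20),.045,.065); print('lips',len(T),T.mean(0)); l=T[T[:,1]>-.0305]; r=T[T[:,1]<=-.0305]; print(l.mean(0),r.mean(0))
E
```

```text
goal shift [-0.1164  0.0004  0.0981] turn [-0.0011 -0.0011 -0.0008] now [ 0.47   -0.0372  0.2693] [-3.1396 -0.8674  1.3706] t 14.6
face y= [-0.23883083  0.03319445 -0.0403951 ] rms 0.002831811805817939 323
lips 134 [ 0.47410651 -0.02774323  0.0510912 ]
[ 0.47640876 -0.01758969  0.05064726] [ 0.4697022  -0.04716739  0.05194047]
```

Call:
{"op": "step_arm", "data": {"steps": [{"jaw":0.25,"tx":-0.03,"ty":0.001,"tz":0.025,"ax":0,"ay":0,"az":0},{"jaw":0.25,"tx":-0.055,"ty":0.001,"tz":0.046,"ax":0,"ay":0,"az":0},{"jaw":0.25,"tx":-0.067,"ty":0.001,"tz":0.056,"ax":0,"ay":0,"az":0},{"jaw":0.25,"tx":-0.075,"ty":0.001,"tz":0.063,"ax":0,"ay":0,"az":0},{"jaw":0.25,"tx":-0.083,"ty":0.001,"tz":0.07,"ax":0,"ay":0,"az":0}]}}

```text
time: 15.1
tool_pos: [0.4716, -0.0371, 0.1618]
ee_rot: [3.138, -0.866, 1.377]
wrist_force: [-0.3, 0.5, -1.1]
width: 0.0359
```

Call:
{"op": "step_arm", "data": {"steps": [{"jaw":0.25,"tx":-0.008,"ty":0,"tz":0.0068,"ax":0,"ay":0,"az":0},{"jaw":0.25,"tx":-0.016,"ty":0,"tz":0.0136,"ax":0,"ay":0,"az":0},{"jaw":0.25,"tx":-0.022,"ty":0,"tz":0.0187,"ax":0,"ay":0,"az":0},{"jaw":0.25,"tx":-0.022,"ty":0,"tz":0.0187,"ax":0,"ay":0,"az":0}]}}

```text
time: 15.5
tool_pos: [0.4726, -0.0375, 0.1332]
ee_rot: [3.134, -0.866, 1.379]
wrist_force: [2.3, -0.3, 0.1]
width: 0.0356
```

```bash
python3 - <<'E'
from h import *
print(get_obs()['wrist_force']);goal([*(CL-.0073*CN),.1175],Rg=clipR(CY,.7045,1))
E
```

```text
[ 2.31392915 -0.33534401  0.05355013]
goal shift [-0.0123 -0.0025  0.0096] turn [0.002  0.0003 0.0044] now [ 0.4726 -0.0375  0.1332] [ 3.1344 -0.866   1.3786] t 15.5
```

Call:
{"op": "step_arm", "data": {"steps": [{"jaw":0.25,"tx":-0.006,"ty":-0.001,"tz":0.005,"ax":0,"ay":0,"az":0},{"jaw":0.25,"tx":-0.011,"ty":-0.002,"tz":0.009,"ax":0,"ay":0,"az":0},{"jaw":0.25,"tx":-0.0125,"ty":-0.002,"tz":0.01,"ax":0,"ay":0,"az":0},{"jaw":0.25,"tx":-0.0125,"ty":-0.002,"tz":0.01,"ax":0,"ay":0,"az":0}]}}

```text
time: 15.9
tool_pos: [0.4717, -0.0373, 0.1208]
ee_rot: [3.127, -0.871, 1.385]
wrist_force: [-1.1, -1.3, 15.1]
width: 0.0353
```

```bash
python3 - <<'E'
from h import *
o=get_obs();print(o['wrist_force'],o['width']);log();goal([*(CL-.0073*CN),.1175],Rg=clipR(CY,.7045,1))
E
```

```text
[-1.08187479 -1.30040408 15.13387169] 0.03528597670452842
goal shift [-0.003  -0.0016  0.0016] turn [ 0.0041 -0.0044  0.0085] now [ 0.4717 -0.0373  0.1208] [ 3.1275 -0.8706  1.385 ] t 15.9
```

Call:
{"op": "step_arm", "data": {"steps": [{"jaw":0.7,"tx":0,"ty":0,"tz":0,"ax":0,"ay":0,"az":0},{"jaw":0.7,"tx":0,"ty":0,"tz":0,"ax":0,"ay":0,"az":0},{"jaw":0.7,"tx":0,"ty":0,"tz":0,"ax":0,"ay":0,"az":0},{"jaw":0.7,"tx":0,"ty":0,"tz":-0.01,"ax":0,"ay":0,"az":0},{"jaw":0.7,"tx":0,"ty":0,"tz":-0.04,"ax":0,"ay":0,"az":0},{"jaw":0.7,"tx":0,"ty":0,"tz":-0.08,"ax":0,"ay":0,"az":0},{"jaw":0.7,"tx":0,"ty":0,"tz":-0.12,"ax":0,"ay":0,"az":0},{"jaw":0.7,"tx":0,"ty":0,"tz":-0.12,"ax":0,"ay":0,"az":0}]}}

```text
time: 16.7
tool_pos: [0.4541, -0.1314, 0.201]
ee_rot: [3.119, -0.866, 1.388]
wrist_force: [0.8, 0.4, 0.5]
width: 0.0659
```

```bash
cat > seebar.py <<'E'
from f import *
def seebar(cam='wrist'):
    cm,p,d=snap(cam)
    P=fit(cm,d,(0,0,640,400),.065,.185); P=P[np.hypot(*(P[:,:2]-CL).T)<.03]
    if len(P)<30: print('few',len(P)); return
    c=P.mean(0); A=np.c_[P[:,0]-CL[0],P[:,2]-.12,np.ones(len(P))]; k=np.linalg.lstsq(A,P[:,1],rcond=None)[0]
    r=abs(A@k-P[:,1])<.004; k=np.linalg.lstsq(A[r],P[r,1],rcond=None)[0]
    print(cam,'n',len(P),'zmax',np.percentile(P[:,2],99).round(4),'x',np.percentile(P[:,0],[1,99]).round(4),'face y',k[2].round(4),'dy/dx',k[0].round(3),'dy/dz',k[1].round(3))
E
python3 - <<'E'
from seebar import *
log(); seebar('wrist'); seebar('side')
goal([*(CL-.1*CN),.30],Rg=clipR(CY,AL,1))
E
```

```text
wrist n 3815 zmax 0.1718 x [0.4544 0.4891] face y -0.04 dy/dx -0.188 dy/dz 0.033
side n 112 zmax 0.1007 x [0.4532 0.4873] face y -0.0413 dy/dx -0.2 dy/dz -0.015
goal shift [ 0.0774 -0.0003 -0.0664] turn [0.0053 0.0027 0.0077] now [ 0.4531 -0.128   0.198 ] [ 3.1271 -0.8699  1.3838] t 16.8
```

Call:
{"op": "step_arm", "data": {"steps": [{"jaw":0.8,"tx":0.04,"ty":0,"tz":-0.033,"ax":0,"ay":0,"az":0},{"jaw":0.8,"tx":0.077,"ty":0,"tz":-0.066,"ax":0,"ay":0,"az":0},{"jaw":0.8,"tx":0.077,"ty":0,"tz":-0.066,"ax":0,"ay":0,"az":0}]}}

```text
time: 17.1
tool_pos: [0.4529, -0.1283, 0.3044]
ee_rot: [3.113, -0.865, 1.397]
wrist_force: [0.2, -0.0, 0.2]
width: 0.0753
```

```bash
python3 - <<'E'
from h import *
goal([*(CL+.1066*CN),.29],Rg=clipR(CY+np.pi,AL,-1))
E
```

```text
goal shift [ 0.1227 -0.0007  0.1662] turn [ 0.0208 -1.7381  0.0038] now [ 0.4529 -0.1283  0.3044] [ 3.1134 -0.8652  1.3967] t 17.1
```

Call:
{"op": "step_arm", "data": {"steps": [{"jaw":0.8,"tx":0.01,"ty":0,"tz":0.014,"ax":0.002,"ay":-0.147,"az":0},{"jaw":0.8,"tx":0.02,"ty":0,"tz":0.028,"ax":0.004,"ay":-0.294,"az":0},{"jaw":0.8,"tx":0.031,"ty":0,"tz":0.042,"ax":0.005,"ay":-0.441,"az":0},{"jaw":0.8,"tx":0.041,"ty":0,"tz":0.055,"ax":0.007,"ay":-0.588,"az":0},{"jaw":0.8,"tx":0.051,"ty":0,"tz":0.069,"ax":0.009,"ay":-0.735,"az":0},{"jaw":0.8,"tx":0.061,"ty":0,"tz":0.083,"ax":0.01,"ay":-0.882,"az":0},{"jaw":0.8,"tx":0.072,"ty":0,"tz":0.097,"ax":0.012,"ay":-1.029,"az":0},{"jaw":0.8,"tx":0.082,"ty":0,"tz":0.111,"ax":0.014,"ay":-1.176,"az":0}]}}

```text
time: 17.9
tool_pos: [0.4794, 0.0083, 0.2945]
ee_rot: [3.134, 0.317, 1.379]
wrist_force: [0.7, 0.2, -1.7]
width: 0.0751
```

```bash
python3 - <<'E'
from h import *
goal([*(CL+.1066*CN),.2036],Rg=clipR(CY+np.pi,AL,-1))
E
```

```text
goal shift [ 0.0921 -0.      0.0655] turn [ 0.0113 -0.5556  0.0043] now [0.4794 0.0083 0.2945] [3.1344 0.3171 1.3793] t 17.9
```

Call:
{"op": "step_arm", "data": {"steps": [{"jaw":0.8,"tx":0.023,"ty":0,"tz":0,"ax":0.003,"ay":-0.14,"az":0},{"jaw":0.8,"tx":0.046,"ty":0,"tz":0.015,"ax":0.006,"ay":-0.28,"az":0},{"jaw":0.8,"tx":0.07,"ty":0,"tz":0.035,"ax":0.009,"ay":-0.42,"az":0.002},{"jaw":0.8,"tx":0.092,"ty":0,"tz":0.055,"ax":0.011,"ay":-0.556,"az":0.004},{"jaw":0.8,"tx":0.092,"ty":0,"tz":0.065,"ax":0.011,"ay":-0.556,"az":0.004},{"jaw":0.8,"tx":0.092,"ty":0,"tz":0.065,"ax":0.011,"ay":-0.556,"az":0.004}]}}

```text
time: 18.5
tool_pos: [0.4908, 0.0743, 0.1993]
ee_rot: [-3.127, 0.879, 1.387]
wrist_force: [-0.1, -0.3, 0.6]
width: 0.0751
```

```bash
python3 - <<'E'
from seebar import *
log(); goal([*(CL+.007*CN),.12],Rg=clipR(CY+np.pi,AL,-1)); seebar()
E
```

```text
goal shift [-0.0024  0.0022  0.1273] turn [-0.0034  0.0068  0.0094] now [0.4908 0.0743 0.1993] [-3.1268  0.8794  1.3866] t 18.5
wrist n 4949 zmax 0.1712 x [0.4584 0.493 ] face y -0.0179 dy/dx -0.194 dy/dz -0.011
```

Call:
{"op": "step_arm", "data": {"steps": [{"jaw":0.8,"tx":0,"ty":0,"tz":0.045,"ax":0,"ay":0.006,"az":0.008},{"jaw":0.8,"tx":-0.002,"ty":0.001,"tz":0.085,"ax":0,"ay":0.006,"az":0.008},{"jaw":0.8,"tx":-0.002,"ty":0.002,"tz":0.115,"ax":0,"ay":0.006,"az":0.008},{"jaw":0.8,"tx":-0.002,"ty":0.002,"tz":0.127,"ax":0,"ay":0.006,"az":0.008},{"jaw":0.8,"tx":-0.002,"ty":0.002,"tz":0.127,"ax":0,"ay":0.006,"az":0.008}]}}

```text
time: 19.05
tool_pos: [0.4739, -0.025, 0.1254]
ee_rot: [3.131, 0.867, 1.357]
wrist_force: [-0.3, -0.2, 0.3]
width: 0.0753
```

```bash
python3 - <<'E'
from seebar import *
log(); goal([*(CL+.007*CN),.12],Rg=clipR(CY+np.pi,AL,-1))
E
```

```text
goal shift [ 0.0048 -0.0013  0.0026] turn [-0.001  -0.0054 -0.0098] now [ 0.4739 -0.025   0.1254] [3.131  0.8672 1.3567] t 19.1
```

Call:
{"op": "step_arm", "data": {"steps": [{"jaw":0.25,"tx":0.002,"ty":0,"tz":0,"ax":0,"ay":-0.003,"az":-0.007},{"jaw":0.25,"tx":0.002,"ty":0,"tz":0,"ax":0,"ay":-0.003,"az":-0.007},{"jaw":0.25,"tx":0.002,"ty":0,"tz":0,"ax":0,"ay":-0.003,"az":-0.007},{"jaw":0.25,"tx":0.002,"ty":0,"tz":0,"ax":0,"ay":-0.003,"az":-0.007},{"jaw":0.25,"tx":0.002,"ty":0,"tz":0,"ax":0,"ay":-0.003,"az":-0.007},{"jaw":0.25,"tx":0.002,"ty":0,"tz":0,"ax":0,"ay":-0.003,"az":-0.007},{"jaw":0.25,"tx":0.002,"ty":0,"tz":0,"ax":0,"ay":-0.003,"az":-0.007},{"jaw":0.25,"tx":0.002,"ty":0,"tz":0,"ax":0,"ay":-0.003,"az":-0.007}]}}

```text
time: 19.85
tool_pos: [0.4744, -0.0236, 0.1239]
ee_rot: [3.139, 0.87, 1.367]
wrist_force: [0.6, 0.5, 1.0]
width: 0.0355
```

```bash
python3 - <<'E'
from seebar import *
log(); o=get_obs(); print(o['width']); goal([*o['tool_pos'][:2],.27],Rg=rot(o['ee_rot']))
E
```

```text
0.03545008252488735
goal shift [-0.1117  0.0003 -0.0942] turn [0. 0. 0.] now [ 0.4744 -0.0236  0.1239] [3.1386 0.87   1.3675] t 19.9
```

Call:
{"op": "step_arm", "data": {"steps": [{"jaw":0.25,"tx":-0.015,"ty":0,"tz":-0.0125,"ax":0,"ay":0,"az":0},{"jaw":0.25,"tx":-0.04,"ty":0,"tz":-0.034,"ax":0,"ay":0,"az":0},{"jaw":0.25,"tx":-0.07,"ty":0,"tz":-0.059,"ax":0,"ay":0,"az":0},{"jaw":0.25,"tx":-0.1,"ty":0,"tz":-0.084,"ax":0,"ay":0,"az":0},{"jaw":0.25,"tx":-0.112,"ty":0,"tz":-0.094,"ax":0,"ay":0,"az":0},{"jaw":0.25,"tx":-0.112,"ty":0,"tz":-0.094,"ax":0,"ay":0,"az":0}]}}

```text
time: 20.45
tool_pos: [0.4747, -0.0237, 0.273]
ee_rot: [3.13, 0.867, 1.36]
wrist_force: [0.2, 0.3, -2.0]
width: 0.0359
```

```bash
python3 - <<'E'
from h import *
log(); o=get_obs(); print(o['width']); goal([.6034,-.0819,.18],Rg=pickR(-.045,.7008,-1))
E
```

```text
0.03593085761631252
goal shift [0.0515 0.137  0.0847] turn [0.1349 1.2717 1.5382] now [ 0.4747 -0.0237  0.273 ] [3.1298 0.8669 1.3602] t 20.4
```

Call:
{"op": "step_arm", "data": {"steps": [{"jaw":0.25,"tx":0.004,"ty":0.01,"tz":0.006,"ax":0.01,"ay":0.091,"az":0.11},{"jaw":0.25,"tx":0.007,"ty":0.02,"tz":0.012,"ax":0.019,"ay":0.182,"az":0.22},{"jaw":0.25,"tx":0.011,"ty":0.029,"tz":0.018,"ax":0.029,"ay":0.272,"az":0.33},{"jaw":0.25,"tx":0.015,"ty":0.039,"tz":0.024,"ax":0.038,"ay":0.363,"az":0.44},{"jaw":0.25,"tx":0.018,"ty":0.049,"tz":0.03,"ax":0.048,"ay":0.454,"az":0.549},{"jaw":0.25,"tx":0.022,"ty":0.059,"tz":0.036,"ax":0.058,"ay":0.545,"az":0.659},{"jaw":0.25,"tx":0.026,"ty":0.068,"tz":0.042,"ax":0.067,"ay":0.636,"az":0.769},{"jaw":0.25,"tx":0.029,"ty":0.078,"tz":0.048,"ax":0.077,"ay":0.727,"az":0.879}]}}

```text
time: 21.25
tool_pos: [0.5471, -0.0568, 0.2171]
ee_rot: [2.847, -0.043, 0.554]
wrist_force: [-0.2, 0.6, -0.3]
width: 0.0357
```

```bash
python3 - <<'E'
from h import *
log(); goal([.6034,-.0819,.12],Rg=pickR(-.045,.7008,-1))
E
```

```text
goal shift [0.0305 0.0201 0.1091] turn [0.0551 0.5463 0.6539] now [ 0.5471 -0.0568  0.2171] [ 2.847  -0.0431  0.5538] t 21.2
```

Call:
{"op": "step_arm", "data": {"steps": [{"jaw":0.25,"tx":0.005,"ty":0.003,"tz":0.01,"ax":0.009,"ay":0.091,"az":0.109},{"jaw":0.25,"tx":0.01,"ty":0.007,"tz":0.02,"ax":0.018,"ay":0.182,"az":0.218},{"jaw":0.25,"tx":0.015,"ty":0.01,"tz":0.035,"ax":0.028,"ay":0.273,"az":0.327},{"jaw":0.25,"tx":0.02,"ty":0.013,"tz":0.055,"ax":0.037,"ay":0.364,"az":0.436},{"jaw":0.25,"tx":0.025,"ty":0.017,"tz":0.08,"ax":0.046,"ay":0.455,"az":0.545},{"jaw":0.25,"tx":0.03,"ty":0.02,"tz":0.1,"ax":0.055,"ay":0.546,"az":0.654},{"jaw":0.25,"tx":0.03,"ty":0.02,"tz":0.109,"ax":0.055,"ay":0.546,"az":0.654},{"jaw":0.25,"tx":0.03,"ty":0.02,"tz":0.109,"ax":0.055,"ay":0.546,"az":0.654}]}}

```text
time: 22.05
tool_pos: [0.6003, -0.0815, 0.115]
ee_rot: [-3.14, -0.691, -0.045]
wrist_force: [-0.7, -1.5, -0.4]
width: 0.0358
```

```bash
python3 - <<'E'
from h import *
log(); cm,p,d=snap('side','s6.png'); goal([.6034,-.0819,.0235],Rg=pickR(-.045,.7008,-1)); goal([.6034,-.0819,.04],Rg=pickR(-.045,.7008,-1))
E
```

```text
goal shift [-0.0602 -0.      0.0736] turn [-0.0004  0.0041  0.0009] now [ 0.6024 -0.0819  0.1186] [ 3.1412 -0.6967 -0.0438] t 22.1
goal shift [-0.0496 -0.      0.0609] turn [-0.0004  0.0041  0.0009] now [ 0.6024 -0.0819  0.1186] [ 3.1412 -0.6967 -0.0438] t 22.1
```

Call:
{"op": "step_arm", "data": {"steps": [{"jaw":0.25,"tx":-0.02,"ty":0,"tz":0.024,"ax":0,"ay":0.004,"az":0},{"jaw":0.25,"tx":-0.038,"ty":0,"tz":0.046,"ax":0,"ay":0.004,"az":0},{"jaw":0.25,"tx":-0.05,"ty":0,"tz":0.061,"ax":0,"ay":0.004,"az":0},{"jaw":0.25,"tx":-0.056,"ty":0,"tz":0.069,"ax":0,"ay":0.004,"az":0},{"jaw":0.25,"tx":-0.0595,"ty":0,"tz":0.073,"ax":0,"ay":0.004,"az":0},{"jaw":0.25,"tx":-0.0595,"ty":0,"tz":0.073,"ax":0,"ay":0.004,"az":0}]}}

```text
time: 22.7
tool_pos: [0.6047, -0.0818, 0.0254]
ee_rot: [3.141, -0.702, -0.042]
wrist_force: [-0.3, -0.4, -0.7]
width: 0.0356
```

```bash
python3 - <<'E'
from h import *
o=get_obs(); print(o['width'],o['wrist_force']); goal([.6034,-.0819,.0235],Rg=pickR(-.045,.7008,-1))
E
```

```text
0.03561167967396904 [-0.28876213 -0.44794884 -0.68170393]
goal shift [-0.0022  0.0002  0.0006] turn [-0.0007 -0.001   0.002 ] now [ 0.6047 -0.0818  0.0254] [ 3.1406 -0.7018 -0.0423] t 22.7
```

Call:
{"op": "step_arm", "data": {"steps": [{"jaw":0.25,"tx":-0.002,"ty":0,"tz":0.0023,"ax":0,"ay":0,"az":0},{"jaw":0.25,"tx":-0.002,"ty":0,"tz":0.0023,"ax":0,"ay":0,"az":0}]}}

```text
time: 22.9
tool_pos: [0.6058, -0.0821, 0.0241]
ee_rot: [3.14, -0.705, -0.042]
wrist_force: [0.8, -0.2, -0.8]
width: 0.0355
```

Call:
{"op": "step_arm", "data": {"steps": [{"jaw":0.6,"tx":0,"ty":0,"tz":0,"ax":0,"ay":0,"az":0},{"jaw":0.6,"tx":0,"ty":0,"tz":0,"ax":0,"ay":0,"az":0},{"jaw":0.6,"tx":0,"ty":0,"tz":0,"ax":0,"ay":0,"az":0},{"jaw":0.6,"tx":0.02,"ty":0,"tz":-0.03,"ax":0,"ay":0,"az":0},{"jaw":0.6,"tx":0.05,"ty":0,"tz":-0.075,"ax":0,"ay":0,"az":0},{"jaw":0.6,"tx":0.08,"ty":0,"tz":-0.12,"ax":0,"ay":0,"az":0},{"jaw":0.6,"tx":0.11,"ty":0,"tz":-0.16,"ax":0,"ay":0,"az":0},{"jaw":0.6,"tx":0.11,"ty":0,"tz":-0.16,"ax":0,"ay":0,"az":0}]}}

```text
time: 23.7
tool_pos: [0.5892, -0.0822, 0.2288]
ee_rot: [3.133, -0.721, -0.038]
wrist_force: [0.7, -0.8, 1.6]
width: 0.0563
```

```bash
python3 - <<'E'
from h import *
log(); cm,p,d=snap('top','t7.png'); print('board bars');rects(cm,d,(274,98,372,180),.017,.04,100); print('bars');rects(cm,d,(130,100,272,240),.014,.03,200)
cv2.imwrite('pics/t7b.png',cv2.resize(p[20:270,130:480,::-1],None,fx=2.2,fy=2.2,interpolation=2))
goal([.50,.15,.25],Rg=pickR(0,AL,1))
E
```

```text
board bars
n 399 mean [ 0.6692 -0.0857  0.0272] rect [668.5 -85.3] [34.  95.7] axis 1.3 z 0.0272
bars
n 727 mean [0.7179 0.2241 0.0206] rect [720.7 222. ] [ 58.4 110.2] axis -86.9 z 0.0208
n 769 mean [0.5404 0.3274 0.0202] rect [542.6 327.9] [ 37.4 159.2] axis -5.4 z 0.0203
n 843 mean [0.5368 0.4074 0.0203] rect [537.5 408.5] [160.3  40.5] axis 6.1 z 0.0204
goal shift [-0.0577 -0.2277 -0.0836] turn [-0.0302 -0.0502  3.1115] now [ 0.5885 -0.0819  0.2262] [ 3.1345 -0.7176 -0.0387] t 23.8
```

View pics/t7b.png

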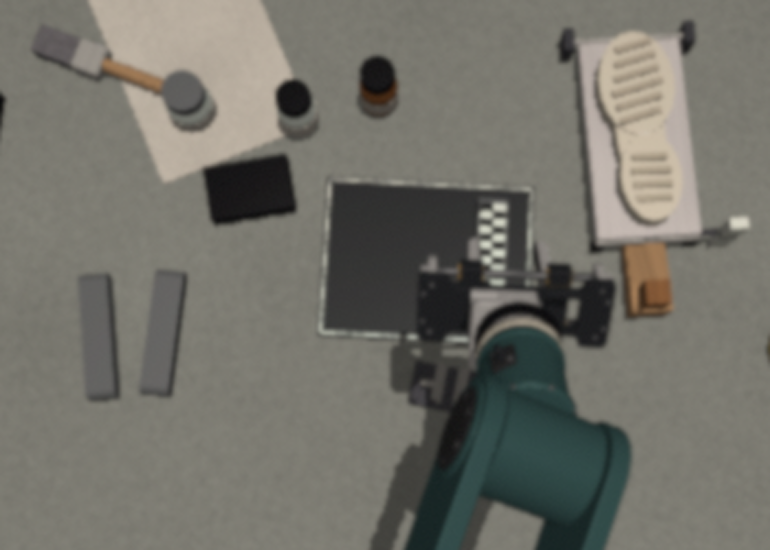

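The top view shows the first bar on the board, checked face up at (492,240). The two grey bars at (97,335) and (163,332) haven't moved, and neither has the wedge. Next is the bar at y≈0.328, reached through a tool-down pose to unwind the wrist.

```bash
python3 - <<'E'
from h import *
goal([.52,.06,.30],np.pi/2)
E
```

```text
goal shift [-0.0072 -0.1384 -0.1052] turn [ 0.5806 -0.5481 -1.536 ] now [ 0.5885 -0.0819  0.2262] [ 3.1345 -0.7176 -0.0387] t 23.8
```

Call:
{"op": "step_arm", "data": {"steps": [{"jaw":0.56,"tx":-0.001,"ty":-0.012,"tz":-0.02,"ax":0.048,"ay":-0.046,"az":-0.128},{"jaw":0.56,"tx":-0.001,"ty":-0.023,"tz":-0.035,"ax":0.097,"ay":-0.091,"az":-0.256},{"jaw":0.56,"tx":-0.002,"ty":-0.035,"tz":-0.05,"ax":0.145,"ay":-0.137,"az":-0.384},{"jaw":0.56,"tx":-0.002,"ty":-0.046,"tz":-0.06,"ax":0.194,"ay":-0.183,"az":-0.512},{"jaw":0.56,"tx":-0.003,"ty":-0.058,"tz":-0.07,"ax":0.242,"ay":-0.228,"az":-0.64},{"jaw":0.56,"tx":-0.004,"ty":-0.07,"tz":-0.08,"ax":0.29,"ay":-0.274,"az":-0.768},{"jaw":0.56,"tx":-0.005,"ty":-0.085,"tz":-0.09,"ax":0.339,"ay":-0.32,"az":-0.896},{"jaw":0.56,"tx":-0.006,"ty":-0.1,"tz":-0.1,"ax":0.387,"ay":-0.365,"az":-1.024}]}}

```text
time: 24.55
tool_pos: [0.522, 0.0216, 0.295]
ee_rot: [3.004, -0.219, 1.075]
wrist_force: [-0.2, 0.5, -0.4]
width: 0.0526
```

```bash
python3 - <<'E'
from h import *
log();print(get_obs()['joint_positions'].round(2));goal([.5131,.3316,.20],Rg=pickR(-.096,AL,1))
E
```

```text
[-0.17 -0.15  1.46  0.16  1.63  0.36]
goal shift [ 0.2414 -0.1745  0.1285] turn [-0.3932 -0.4546 -1.9872] now [0.522  0.0216 0.295 ] [ 3.0043 -0.2194  1.0751] t 24.6
```

Call:
{"op": "step_arm", "data": {"steps": [{"jaw":0.56,"tx":0.016,"ty":-0.012,"tz":0.009,"ax":-0.026,"ay":-0.03,"az":-0.132},{"jaw":0.56,"tx":0.032,"ty":-0.023,"tz":0.017,"ax":-0.052,"ay":-0.061,"az":-0.265},{"jaw":0.56,"tx":0.048,"ty":-0.035,"tz":0.026,"ax":-0.079,"ay":-0.091,"az":-0.397},{"jaw":0.56,"tx":0.064,"ty":-0.047,"tz":0.034,"ax":-0.105,"ay":-0.121,"az":-0.53},{"jaw":0.56,"tx":0.08,"ty":-0.058,"tz":0.043,"ax":-0.131,"ay":-0.152,"az":-0.662},{"jaw":0.56,"tx":0.097,"ty":-0.07,"tz":0.051,"ax":-0.157,"ay":-0.182,"az":-0.795},{"jaw":0.56,"tx":0.113,"ty":-0.081,"tz":0.06,"ax":-0.183,"ay":-0.212,"az":-0.927},{"jaw":0.56,"tx":0.129,"ty":-0.093,"tz":0.069,"ax":-0.21,"ay":-0.242,"az":-1.06}]}}

```text
time: 25.35
tool_pos: [0.5169, 0.1881, 0.2412]
ee_rot: [2.819, 0.303, 2.047]
wrist_force: [-0.4, 0.6, -0.6]
width: 0.053
```

```bash
python3 - <<'E'
from h import *
goal([.5131,.3316,.12],Rg=pickR(-.096,AL,1))
E
```

```text
goal shift [0.1596 0.0347 0.0929] turn [-0.184  -0.2133 -0.92  ] now [0.5169 0.1881 0.2412] [2.8187 0.3029 2.0466] t 25.4
```

Call:
{"op": "step_arm", "data": {"steps": [{"jaw":0.56,"tx":0.025,"ty":0.005,"tz":0.01,"ax":-0.026,"ay":-0.03,"az":-0.131},{"jaw":0.56,"tx":0.05,"ty":0.01,"tz":0.02,"ax":-0.053,"ay":-0.061,"az":-0.263},{"jaw":0.56,"tx":0.075,"ty":0.015,"tz":0.035,"ax":-0.079,"ay":-0.091,"az":-0.394},{"jaw":0.56,"tx":0.1,"ty":0.02,"tz":0.05,"ax":-0.105,"ay":-0.122,"az":-0.526},{"jaw":0.56,"tx":0.125,"ty":0.025,"tz":0.065,"ax":-0.131,"ay":-0.152,"az":-0.657},{"jaw":0.56,"tx":0.145,"ty":0.03,"tz":0.08,"ax":-0.158,"ay":-0.183,"az":-0.789},{"jaw":0.56,"tx":0.16,"ty":0.035,"tz":0.093,"ax":-0.184,"ay":-0.213,"az":-0.92},{"jaw":0.56,"tx":0.16,"ty":0.035,"tz":0.093,"ax":-0.184,"ay":-0.213,"az":-0.92}]}}

```text
time: 26.15
tool_pos: [0.5099, 0.3309, 0.1129]
ee_rot: [-3.132, 0.69, 3.054]
wrist_force: [0.2, -0.2, -0.8]
width: 0.0525
```

```bash
python3 - <<'E'
from h import *
log();cm,p,d=snap('side'); rects(cm,d,(240,100,380,190),.014,.03,150)
cm,p,d=snap('wrist'); rects(cm,d,(0,0,640,330),.012,.03,600)
goal([.5131,.3316,.0155],Rg=pickR(-.096,AL,1))
E
```

```text
n 312 mean [0.6979 0.5604 0.0221] rect [701.7 561.8] [ 25.7 290.8] axis -5.9 z 0.0217
n 330 mean [0.5352 0.4048 0.0202] rect [538.4 409.1] [159.4  52.1] axis 5.9 z 0.0206
n 373 mean [0.5409 0.3255 0.02  ] rect [543.5 328.8] [ 45.9 158.4] axis -4.9 z 0.0202
n 222 mean [0.7105 0.2331 0.0204] rect [700.6 230.9] [127.   54.1] axis 80.1 z 0.0205
n 9610 mean [0.5134 0.4067 0.0226] rect [538.9 410.1] [160.   36.8] axis 6.0 z 0.0235
n 8334 mean [0.5184 0.3325 0.0228] rect [541.2 330.2] [ 36.2 154.6] axis -5.6 z 0.0235
n 2976 mean [0.6668 0.5654 0.0209] rect [709.1 560.9] [  4.5 281.1] axis -5.7 z 0.0208
n 884 mean [0.7219 0.268  0.0211] rect [727.7 271.3] [42.1 81.4] axis -3.9 z 0.0227
n 852 mean [0.7115 0.1905 0.0205] rect [717.2 183.2] [41.7 82.6] axis -37.2 z 0.0225
goal shift [0.0652 0.0005 0.0792] turn [-0.0023 -0.003  -0.0005] now [0.5124 0.3313 0.1181] [-3.1397  0.6951  3.045 ] t 26.2
```

Call:
{"op": "step_arm", "data": {"steps": [{"jaw":0.56,"tx":0.03,"ty":0,"tz":0.036,"ax":0,"ay":-0.003,"az":0},{"jaw":0.56,"tx":0.052,"ty":0,"tz":0.063,"ax":0,"ay":-0.003,"az":0},{"jaw":0.56,"tx":0.062,"ty":0,"tz":0.075,"ax":0,"ay":-0.003,"az":0},{"jaw":0.56,"tx":0.065,"ty":0,"tz":0.079,"ax":0,"ay":-0.003,"az":0},{"jaw":0.25,"tx":0.065,"ty":0,"tz":0.079,"ax":0,"ay":-0.003,"az":0},{"jaw":0.25,"tx":0.065,"ty":0,"tz":0.079,"ax":0,"ay":-0.003,"az":0},{"jaw":0.25,"tx":0.065,"ty":0,"tz":0.079,"ax":0,"ay":-0.003,"az":0},{"jaw":0.25,"tx":0.065,"ty":0,"tz":0.079,"ax":0,"ay":-0.003,"az":0}]}}

```text
time: 27.05
tool_pos: [0.5144, 0.332, 0.0183]
ee_rot: [3.14, 0.701, 3.043]
wrist_force: [0.4, -0.0, 2.4]
width: 0.0357
```

Call:
{"op": "step_arm", "data": {"steps": [{"jaw":0.25,"tx":0,"ty":0,"tz":0,"ax":0,"ay":0,"az":0},{"jaw":0.25,"tx":0,"ty":0,"tz":0,"ax":0,"ay":0,"az":0}]}}

```text
time: 27.25
tool_pos: [0.5142, 0.3321, 0.0184]
ee_rot: [3.139, 0.701, 3.042]
wrist_force: [-0.1, 0.2, -1.4]
width: 0.0356
```

Call:
{"op": "step_arm", "data": {"steps": [{"jaw":0.25,"tx":-0.02,"ty":0,"tz":-0.024,"ax":0,"ay":0,"az":0},{"jaw":0.25,"tx":-0.05,"ty":0,"tz":-0.06,"ax":0,"ay":0,"az":0},{"jaw":0.25,"tx":-0.08,"ty":0,"tz":-0.097,"ax":0,"ay":0,"az":0},{"jaw":0.25,"tx":-0.11,"ty":0,"tz":-0.134,"ax":0,"ay":0,"az":0},{"jaw":0.25,"tx":-0.13,"ty":0,"tz":-0.155,"ax":0,"ay":0,"az":0},{"jaw":0.25,"tx":-0.13,"ty":0,"tz":-0.155,"ax":0,"ay":0,"az":0}]}}

```text
time: 27.85
tool_pos: [0.5153, 0.3335, 0.2279]
ee_rot: [3.128, 0.709, 3.035]
wrist_force: [0.2, 0.8, -1.3]
width: 0.0356
```

```bash
python3 - <<'E'
from h import *
log();goal([*(CL-.0065*CN),.27],Rg=clipR(CY,.700,1))
E
```

```text
goal shift [-0.0232 -0.3726 -0.0406] turn [-0.1383  1.158   1.8094] now [0.5153 0.3335 0.2279] [3.1282 0.709  3.0353] t 27.9
```

Call:
{"op": "step_arm", "data": {"steps": [{"jaw":0.25,"tx":-0.001,"ty":-0.025,"tz":-0.003,"ax":-0.009,"ay":0.077,"az":0.121},{"jaw":0.25,"tx":-0.003,"ty":-0.05,"tz":-0.005,"ax":-0.018,"ay":0.154,"az":0.241},{"jaw":0.25,"tx":-0.004,"ty":-0.075,"tz":-0.008,"ax":-0.028,"ay":0.232,"az":0.362},{"jaw":0.25,"tx":-0.006,"ty":-0.099,"tz":-0.011,"ax":-0.037,"ay":0.309,"az":0.482},{"jaw":0.25,"tx":-0.008,"ty":-0.124,"tz":-0.014,"ax":-0.046,"ay":0.386,"az":0.603},{"jaw":0.25,"tx":-0.009,"ty":-0.149,"tz":-0.016,"ax":-0.055,"ay":0.463,"az":0.724},{"jaw":0.25,"tx":-0.011,"ty":-0.174,"tz":-0.019,"ax":-0.064,"ay":0.54,"az":0.844},{"jaw":0.25,"tx":-0.012,"ty":-0.199,"tz":-0.022,"ax":-0.074,"ay":0.618,"az":0.965}]}}

```text
time: 28.65
tool_pos: [0.4895, 0.1347, 0.2477]
ee_rot: [2.773, -0.144, 2.189]
wrist_force: [-0.2, -0.3, -2.5]
width: 0.0356
```

```bash
python3 - <<'E'
from h import *
log();goal([*(CL-.0074*CN),.27],Rg=clipR(CY,.701,1))
E
```

```text
goal shift [-0.1248 -0.0935 -0.0796] turn [-0.0674  0.5354  0.8364] now [0.4895 0.1347 0.2477] [ 2.773  -0.1436  2.1888] t 28.6
```

Call:
{"op": "step_arm", "data": {"steps": [{"jaw":0.25,"tx":-0.018,"ty":-0.013,"tz":-0.011,"ax":-0.01,"ay":0.076,"az":0.119},{"jaw":0.25,"tx":-0.036,"ty":-0.027,"tz":-0.023,"ax":-0.019,"ay":0.153,"az":0.239},{"jaw":0.25,"tx":-0.054,"ty":-0.04,"tz":-0.034,"ax":-0.029,"ay":0.229,"az":0.358},{"jaw":0.25,"tx":-0.071,"ty":-0.053,"tz":-0.046,"ax":-0.038,"ay":0.306,"az":0.478},{"jaw":0.25,"tx":-0.089,"ty":-0.067,"tz":-0.057,"ax":-0.048,"ay":0.382,"az":0.597},{"jaw":0.25,"tx":-0.107,"ty":-0.08,"tz":-0.068,"ax":-0.058,"ay":0.459,"az":0.717},{"jaw":0.25,"tx":-0.125,"ty":-0.094,"tz":-0.08,"ax":-0.067,"ay":0.535,"az":0.836},{"jaw":0.25,"tx":-0.125,"ty":-0.094,"tz":-0.08,"ax":-0.067,"ay":0.535,"az":0.836}]}}

```text
time: 29.45
tool_pos: [0.4689, -0.0416, 0.2653]
ee_rot: [-3.124, -0.872, 1.35]
wrist_force: [0.2, 0.2, -2.0]
width: 0.0356
```

Call:
{"op": "step_arm", "data": {"steps": [{"jaw":0.25,"tx":0,"ty":0,"tz":0,"ax":0,"ay":0,"az":0}]}}

```text
time: 29.55
tool_pos: [0.4686, -0.0419, 0.2633]
ee_rot: [-3.118, -0.874, 1.344]
wrist_force: [-0.6, 0.6, -1.4]
width: 0.0359
```

```bash
cat > ins.py <<'E'
from f import *
import sys
al,off,z=map(float,sys.argv[1:4])
log();goal([*(CL-off*CN),z],Rg=clipR(CY,al,1))
cm,p,d=snap('side')
b=pix(cm,[[*CL,.2]])[0].astype(int); P=fit(cm,d,(b[0]-60,b[1]-80,b[0]+60,b[1]+80),.1,.3)
P=P[(np.hypot(*(P[:,:2]-CL).T)<.035)&(P[:,2]<.225)&(P[:,2]>.165)]
A=np.c_[P[:,0]-CL[0],P[:,2]-.2,np.ones(len(P))]; k=np.linalg.lstsq(A,P[:,1],rcond=None)[0]; print('face y=',k,'rms',np.std(A@k-P[:,1]),len(P),'x',np.percentile(P[:,0],[1,99]))
E
python3 ins.py .701 .0074 .160
```

```text
goal shift [-0.0764  0.0021  0.0697] turn [-0.002  -0.004  -0.0177] now [ 0.4686 -0.0419  0.2633] [-3.1184 -0.8736  1.3442] t 29.6
face y= [-0.24841787 -0.01834967 -0.04562946] rms 0.003220660541314501 325 x [0.44938901 0.4838595 ]
```

Call:
{"op": "step_arm", "data": {"steps": [{"jaw":0.25,"tx":-0.025,"ty":0.002,"tz":0.026,"ax":0,"ay":-0.003,"az":-0.015},{"jaw":0.25,"tx":-0.05,"ty":0.002,"tz":0.047,"ax":0,"ay":-0.003,"az":-0.015},{"jaw":0.25,"tx":-0.068,"ty":0.002,"tz":0.063,"ax":0,"ay":-0.003,"az":-0.015},{"jaw":0.25,"tx":-0.076,"ty":0.002,"tz":0.0695,"ax":0,"ay":-0.003,"az":-0.015},{"jaw":0.25,"tx":-0.076,"ty":0.002,"tz":0.0695,"ax":0,"ay":-0.003,"az":-0.015}]}}

```text
time: 30.1
tool_pos: [0.4688, -0.0357, 0.1586]
ee_rot: [-3.13, -0.871, 1.365]
wrist_force: [0.4, 0.4, -0.7]
width: 0.0356
```

```bash
python3 ins.py .701 .0074 .1205
```

```text
goal shift [-0.0303  0.0019  0.0232] turn [-0.0064 -0.0016 -0.0044] now [ 0.4688 -0.0357  0.1586] [-3.13   -0.8714  1.3649] t 30.1
  ret = _var(a, axis=axis, dtype=dtype, out=out, ddof=ddof,
  arrmean = um.true_divide(arrmean, div, out=arrmean,
  ret = ret.dtype.type(ret / rcount)
Traceback (most recent call last):
  File "ins.py", line 8, in <module>
    A=np.c_[P[:,0]-CL[0],P[:,2]-.2,np.ones(len(P))]; k=np.linalg.lstsq(A,P[:,1],rcond=None)[0]; print('face y=',k,'rms',np.std(A@k-P[:,1]),len(P),'x',np.percentile(P[:,0],[1,99]))
                                                                                                                                                      ~~~~~~~~~~~~~^^^^^^^^^^^^^^^
IndexError: index -1 is out of bounds for axis 0 with size 0
```

Call:
{"op": "step_arm", "data": {"steps": [{"jaw":0.25,"tx":-0.008,"ty":0.002,"tz":0.0055,"ax":0,"ay":0,"az":0},{"jaw":0.25,"tx":-0.016,"ty":0.002,"tz":0.012,"ax":0,"ay":0,"az":0},{"jaw":0.25,"tx":-0.024,"ty":0.002,"tz":0.018,"ax":0,"ay":0,"az":0},{"jaw":0.25,"tx":-0.03,"ty":0.002,"tz":0.023,"ax":0,"ay":0,"az":0},{"jaw":0.25,"tx":-0.031,"ty":0.002,"tz":0.024,"ax":0,"ay":0,"az":0}]}}

```text
time: 30.65
tool_pos: [0.4716, -0.0382, 0.1209]
ee_rot: [-3.136, -0.872, 1.369]
wrist_force: [1.3, -0.9, 2.8]
width: 0.0355
```

```bash
python3 - <<'E'
from h import *
o=get_obs();print(o['wrist_force'],o['width']);log();goal([*(CL-.0074*CN),.119],Rg=clipR(CY,.701,1))
E
```

```text
[ 1.31742457 -0.92984788  2.78648965] 0.03550225665549969
goal shift [-0.0014 -0.0016  0.0014] turn [-0.0033 -0.002  -0.002 ] now [ 0.4716 -0.0382  0.1209] [-3.1359 -0.8718  1.3687] t 30.6
```

Call:
{"op": "step_arm", "data": {"steps": [{"jaw":0.25,"tx":-0.0025,"ty":0,"tz":0.002,"ax":0,"ay":0,"az":0},{"jaw":0.25,"tx":-0.0025,"ty":0,"tz":0.002,"ax":0,"ay":0,"az":0}]}}

```text
time: 30.85
tool_pos: [0.4718, -0.038, 0.1201]
ee_rot: [-3.138, -0.875, 1.372]
wrist_force: [-1.8, 0.2, 10.5]
width: 0.036
```

Call:
{"op": "step_arm", "data": {"steps": [{"jaw":0.75,"tx":0,"ty":0,"tz":0,"ax":0,"ay":0,"az":0},{"jaw":0.75,"tx":0,"ty":0,"tz":0,"ax":0,"ay":0,"az":0},{"jaw":0.75,"tx":0,"ty":0,"tz":0,"ax":0,"ay":0,"az":0},{"jaw":0.75,"tx":0,"ty":0,"tz":-0.01,"ax":0,"ay":0,"az":0},{"jaw":0.75,"tx":0,"ty":0,"tz":-0.04,"ax":0,"ay":0,"az":0},{"jaw":0.75,"tx":0,"ty":0,"tz":-0.08,"ax":0,"ay":0,"az":0},{"jaw":0.75,"tx":0,"ty":0,"tz":-0.12,"ax":0,"ay":0,"az":0},{"jaw":0.75,"tx":0,"ty":0,"tz":-0.12,"ax":0,"ay":0,"az":0}]}}

```text
time: 31.65
tool_pos: [0.4551, -0.1328, 0.2001]
ee_rot: [3.135, -0.87, 1.376]
wrist_force: [0.9, -0.7, 0.7]
width: 0.0705
```

Call:
{"op": "step_arm", "data": {"steps": [{"jaw":0.8,"tx":0.04,"ty":0,"tz":-0.033,"ax":0,"ay":0,"az":0},{"jaw":0.8,"tx":0.077,"ty":0,"tz":-0.066,"ax":0,"ay":0,"az":0},{"jaw":0.8,"tx":0.077,"ty":0,"tz":-0.066,"ax":0,"ay":0,"az":0}]}}

```text
time: 31.95
tool_pos: [0.4555, -0.1341, 0.307]
ee_rot: [3.12, -0.864, 1.388]
wrist_force: [0.0, 0.0, -0.1]
width: 0.0752
```

```bash
python3 - <<'E'
from seebar import *
seebar();seebar('side')
goal([*(CL+.1066*CN),.29],Rg=clipR(CY+np.pi,AL,-1))
E
```

```text
wrist n 1918 zmax 0.1719 x [0.4544 0.4897] face y -0.0396 dy/dx -0.172 dy/dz 0.035
side n 540 zmax 0.1706 x [0.4531 0.4882] face y -0.0403 dy/dx -0.2 dy/dz 0.023
goal shift [ 0.1271 -0.0042  0.1688] turn [ 7.5000e-03 -1.7399e+00 -1.0000e-03] now [ 0.4548 -0.1335  0.3023] [ 3.1314 -0.8672  1.3787] t 32.0
```

Bar 2 stands in the clip (top at 172 mm, upright). I swing over to its other side.

Call:
{"op": "step_arm", "data": {"steps": [{"jaw":0.8,"tx":0.01,"ty":0,"tz":0.014,"ax":0,"ay":-0.147,"az":0},{"jaw":0.8,"tx":0.02,"ty":-0.001,"tz":0.028,"ax":0.001,"ay":-0.294,"az":0},{"jaw":0.8,"tx":0.031,"ty":-0.001,"tz":0.042,"ax":0.002,"ay":-0.441,"az":0},{"jaw":0.8,"tx":0.041,"ty":-0.001,"tz":0.055,"ax":0.003,"ay":-0.588,"az":0},{"jaw":0.8,"tx":0.051,"ty":-0.002,"tz":0.069,"ax":0.003,"ay":-0.735,"az":0},{"jaw":0.8,"tx":0.061,"ty":-0.002,"tz":0.083,"ax":0.004,"ay":-0.882,"az":0},{"jaw":0.8,"tx":0.072,"ty":-0.003,"tz":0.097,"ax":0.004,"ay":-1.029,"az":0},{"jaw":0.8,"tx":0.082,"ty":-0.003,"tz":0.111,"ax":0.005,"ay":-1.176,"az":0}]}}

```text
time: 32.85
tool_pos: [0.4787, 0.0029, 0.292]
ee_rot: [3.139, 0.316, 1.373]
wrist_force: [-0.1, -1.0, -1.0]
width: 0.075
```

```bash
python3 - <<'E'
from h import *
goal([*(CL+.1066*CN),.2036],Rg=clipR(CY+np.pi,AL,-1))
E
```

```text
goal shift [ 0.0964 -0.0005  0.0615] turn [ 0.003  -0.5567  0.0006] now [0.4787 0.0029 0.292 ] [3.1394 0.316  1.3733] t 32.9
```

Call:
{"op": "step_arm", "data": {"steps": [{"jaw":0.8,"tx":0.024,"ty":0,"tz":0,"ax":0,"ay":-0.14,"az":0},{"jaw":0.8,"tx":0.048,"ty":0,"tz":0.012,"ax":0,"ay":-0.28,"az":0},{"jaw":0.8,"tx":0.072,"ty":0,"tz":0.03,"ax":0.001,"ay":-0.42,"az":0},{"jaw":0.8,"tx":0.096,"ty":0,"tz":0.05,"ax":0.003,"ay":-0.557,"az":0},{"jaw":0.8,"tx":0.096,"ty":0,"tz":0.06,"ax":0.003,"ay":-0.557,"az":0},{"jaw":0.8,"tx":0.096,"ty":0,"tz":0.06,"ax":0.003,"ay":-0.557,"az":0}]}}

```text
time: 33.45
tool_pos: [0.4913, 0.0738, 0.1998]
ee_rot: [-3.125, 0.88, 1.388]
wrist_force: [0.2, -0.2, 1.1]
width: 0.0751
```

```bash
python3 - <<'E'
from seebar import *
seebar(); goal([*(CL+.007*CN),.12],Rg=clipR(CY+np.pi,AL,-1))
E
```

```text
wrist n 4947 zmax 0.1712 x [0.4582 0.4929] face y -0.0182 dy/dx -0.193 dy/dz -0.013
goal shift [0.001  0.0004 0.1296] turn [-0.0018  0.0033  0.0035] now [0.4923 0.0733 0.2038] [-3.1357  0.8759  1.3773] t 33.5
```

Call:
{"op": "step_arm", "data": {"steps": [{"jaw":0.8,"tx":0,"ty":0,"tz":0.045,"ax":0,"ay":0.003,"az":0.002},{"jaw":0.8,"tx":0,"ty":0,"tz":0.085,"ax":0,"ay":0.003,"az":0.002},{"jaw":0.8,"tx":0.001,"ty":0,"tz":0.115,"ax":0,"ay":0.003,"az":0.002},{"jaw":0.8,"tx":0.001,"ty":0,"tz":0.13,"ax":0,"ay":0.003,"az":0.002},{"jaw":0.8,"tx":0.001,"ty":0,"tz":0.13,"ax":0,"ay":0.003,"az":0.002}]}}

```text
time: 34.0
tool_pos: [0.472, -0.0259, 0.1216]
ee_rot: [3.141, 0.871, 1.367]
wrist_force: [-0.9, 0.7, 0.3]
width: 0.0755
```

Call:
{"op": "step_arm", "data": {"steps": [{"jaw":0.25,"tx":0,"ty":0,"tz":0,"ax":0,"ay":0,"az":0},{"jaw":0.25,"tx":0,"ty":0,"tz":0,"ax":0,"ay":0,"az":0},{"jaw":0.25,"tx":0,"ty":0,"tz":0,"ax":0,"ay":0,"az":0},{"jaw":0.25,"tx":0,"ty":0,"tz":0,"ax":0,"ay":0,"az":0},{"jaw":0.25,"tx":0,"ty":0,"tz":0,"ax":0,"ay":0,"az":0},{"jaw":0.25,"tx":0,"ty":0,"tz":0,"ax":0,"ay":0,"az":0},{"jaw":0.25,"tx":0,"ty":0,"tz":0,"ax":0,"ay":0,"az":0},{"jaw":0.25,"tx":0,"ty":0,"tz":0,"ax":0,"ay":0,"az":0}]}}

```text
time: 34.8
tool_pos: [0.4727, -0.0258, 0.1219]
ee_rot: [3.138, 0.871, 1.366]
wrist_force: [2.5, 0.8, -0.5]
width: 0.0357
```

```bash
python3 - <<'E'
from h import *
log(); o=get_obs(); print(o['width'],o['wrist_force']); goal([*o['tool_pos'][:2],.27],Rg=rot(o['ee_rot']))
E
```

```text
0.03574816822734445 [ 2.53051563  0.81212776 -0.48950928]
goal shift [-0.1133  0.0003 -0.0954] turn [0. 0. 0.] now [ 0.4727 -0.0258  0.1219] [3.1382 0.871  1.366 ] t 34.8
```

Call:
{"op": "step_arm", "data": {"steps": [{"jaw":0.25,"tx":-0.015,"ty":0,"tz":-0.0125,"ax":0,"ay":0,"az":0},{"jaw":0.25,"tx":-0.04,"ty":0,"tz":-0.034,"ax":0,"ay":0,"az":0},{"jaw":0.25,"tx":-0.07,"ty":0,"tz":-0.059,"ax":0,"ay":0,"az":0},{"jaw":0.25,"tx":-0.1,"ty":0,"tz":-0.084,"ax":0,"ay":0,"az":0},{"jaw":0.25,"tx":-0.113,"ty":0,"tz":-0.095,"ax":0,"ay":0,"az":0},{"jaw":0.25,"tx":-0.113,"ty":0,"tz":-0.095,"ax":0,"ay":0,"az":0}]}}

```text
time: 35.4
tool_pos: [0.4728, -0.0255, 0.2724]
ee_rot: [3.13, 0.868, 1.359]
wrist_force: [0.8, 0.6, -1.5]
width: 0.0356
```

```bash
python3 - <<'E'
from h import *
o=get_obs(); print(o['width']); goal([.609,-.0021,.18],Rg=pickR(-.045,.6998,-1))
E
```

```text
0.0355601597672662
goal shift [0.1038 0.128  0.022 ] turn [0.1361 1.2722 1.5368] now [ 0.4728 -0.0255  0.2724] [3.1301 0.8677 1.3592] t 35.4
```

Call:
{"op": "step_arm", "data": {"steps": [{"jaw":0.25,"tx":0.007,"ty":0.009,"tz":0.002,"ax":0.01,"ay":0.091,"az":0.11},{"jaw":0.25,"tx":0.015,"ty":0.018,"tz":0.003,"ax":0.019,"ay":0.182,"az":0.22},{"jaw":0.25,"tx":0.022,"ty":0.027,"tz":0.005,"ax":0.029,"ay":0.272,"az":0.33},{"jaw":0.25,"tx":0.03,"ty":0.037,"tz":0.006,"ax":0.038,"ay":0.363,"az":0.44},{"jaw":0.25,"tx":0.037,"ty":0.046,"tz":0.008,"ax":0.048,"ay":0.454,"az":0.549},{"jaw":0.25,"tx":0.044,"ty":0.055,"tz":0.01,"ax":0.058,"ay":0.545,"az":0.659},{"jaw":0.25,"tx":0.052,"ty":0.064,"tz":0.011,"ax":0.067,"ay":0.636,"az":0.769},{"jaw":0.25,"tx":0.059,"ty":0.073,"tz":0.013,"ax":0.077,"ay":0.727,"az":0.879}]}}

```text
time: 36.2
tool_pos: [0.5495, -0.0124, 0.2161]
ee_rot: [2.847, -0.042, 0.552]
wrist_force: [-0.5, -0.1, -0.7]
width: 0.0358
```

```bash
python3 - <<'E'
from h import *
goal([.609,-.0021,.12],Rg=pickR(-.045,.6998,-1))
E
```

```text
goal shift [ 0.052  -0.0071  0.1007] turn [0.0565 0.5468 0.6531] now [ 0.5495 -0.0124  0.2161] [ 2.8466 -0.0417  0.5525] t 36.2
```

Call:
{"op": "step_arm", "data": {"steps": [{"jaw":0.25,"tx":0.009,"ty":-0.001,"tz":0.01,"ax":0.009,"ay":0.091,"az":0.109},{"jaw":0.25,"tx":0.017,"ty":-0.002,"tz":0.02,"ax":0.018,"ay":0.182,"az":0.218},{"jaw":0.25,"tx":0.026,"ty":-0.003,"tz":0.035,"ax":0.028,"ay":0.273,"az":0.327},{"jaw":0.25,"tx":0.035,"ty":-0.005,"tz":0.055,"ax":0.037,"ay":0.364,"az":0.436},{"jaw":0.25,"tx":0.043,"ty":-0.006,"tz":0.075,"ax":0.046,"ay":0.455,"az":0.545},{"jaw":0.25,"tx":0.052,"ty":-0.007,"tz":0.09,"ax":0.056,"ay":0.546,"az":0.653},{"jaw":0.25,"tx":0.052,"ty":-0.007,"tz":0.1,"ax":0.056,"ay":0.547,"az":0.653},{"jaw":0.25,"tx":0.052,"ty":-0.007,"tz":0.1,"ax":0.056,"ay":0.547,"az":0.653}]}}

```text
time: 37.0
tool_pos: [0.6059, -0.002, 0.1151]
ee_rot: [3.14, -0.69, -0.043]
wrist_force: [0.0, -0.1, -1.4]
width: 0.0354
```

Call:
{"op": "step_arm", "data": {"steps": [{"jaw":0.25,"tx":0,"ty":0,"tz":0,"ax":0,"ay":0,"az":0}]}}

```text
time: 37.1
tool_pos: [0.607, -0.0022, 0.1163]
ee_rot: [3.139, -0.69, -0.041]
wrist_force: [0.2, -0.1, -0.3]
width: 0.0357
```

```bash
python3 - <<'E'
from h import *
log(); goal([.609,-.0021,.0225],Rg=pickR(-.045,.6998,-1))
E
```

```text
goal shift [-0.0582 -0.0003  0.0736] turn [0.0003 0.0096 0.003 ] now [ 0.607  -0.0022  0.1163] [ 3.1388 -0.6902 -0.0411] t 37.1
```

Call:
{"op": "step_arm", "data": {"steps": [{"jaw":0.25,"tx":-0.02,"ty":0,"tz":0.024,"ax":0,"ay":0.006,"az":0.002},{"jaw":0.25,"tx":-0.038,"ty":0,"tz":0.047,"ax":0,"ay":0.008,"az":0.002},{"jaw":0.25,"tx":-0.05,"ty":0,"tz":0.063,"ax":0,"ay":0.008,"az":0.002},{"jaw":0.25,"tx":-0.056,"ty":0,"tz":0.071,"ax":0,"ay":0.008,"az":0.002},{"jaw":0.25,"tx":-0.058,"ty":0,"tz":0.0735,"ax":0,"ay":0.008,"az":0.002},{"jaw":0.25,"tx":-0.058,"ty":0,"tz":0.0735,"ax":0,"ay":0.008,"az":0.002}]}}

```text
time: 37.7
tool_pos: [0.6102, -0.0025, 0.024]
ee_rot: [3.14, -0.7, -0.043]
wrist_force: [0.2, -0.2, -1.1]
width: 0.0362
```

Call:
{"op": "step_arm", "data": {"steps": [{"jaw":0.25,"tx":-0.002,"ty":0,"tz":0.0023,"ax":0,"ay":0,"az":0},{"jaw":0.25,"tx":-0.002,"ty":0,"tz":0.0023,"ax":0,"ay":0,"az":0}]}}

```text
time: 37.9
tool_pos: [0.6112, -0.0025, 0.0225]
ee_rot: [3.14, -0.702, -0.042]
wrist_force: [-0.6, 0.1, -2.0]
width: 0.0355
```

Call:
{"op": "step_arm", "data": {"steps": [{"jaw":0.6,"tx":-0.001,"ty":0,"tz":0.001,"ax":0,"ay":0,"az":0},{"jaw":0.6,"tx":0,"ty":0,"tz":0,"ax":0,"ay":0,"az":0},{"jaw":0.6,"tx":0,"ty":0,"tz":0,"ax":0,"ay":0,"az":0},{"jaw":0.6,"tx":0.02,"ty":0,"tz":-0.03,"ax":0,"ay":0,"az":0},{"jaw":0.6,"tx":0.05,"ty":0,"tz":-0.075,"ax":0,"ay":0,"az":0},{"jaw":0.6,"tx":0.08,"ty":0,"tz":-0.12,"ax":0,"ay":0,"az":0},{"jaw":0.6,"tx":0.11,"ty":0,"tz":-0.16,"ax":0,"ay":0,"az":0},{"jaw":0.6,"tx":0.11,"ty":0,"tz":-0.16,"ax":0,"ay":0,"az":0}]}}

```text
time: 38.7
tool_pos: [0.5954, -0.0019, 0.2278]
ee_rot: [3.138, -0.72, -0.041]
wrist_force: [0.6, 0.2, 0.9]
width: 0.0563
```

```bash
python3 - <<'E'
from h import *
log(); cm,p,d=snap('top','t8.png'); print('board bars');rects(cm,d,(274,98,372,180),.017,.04,100); print('bars');rects(cm,d,(130,100,272,240),.014,.03,200)
goal([.52,.06,.30],np.pi/2)
E
```

```text
board bars
n 402 mean [ 0.673  -0.0059  0.0271] rect [673.7  -5.9] [35.7 91.4] axis -3.1 z 0.0273
n 394 mean [ 0.6706 -0.0853  0.0272] rect [670.3 -85. ] [35.8 91.4] axis 1.3 z 0.0273
bars
n 720 mean [0.7179 0.2241 0.0205] rect [721.1 222.4] [ 60.1 109.8] axis -87.0 z 0.0207
n 848 mean [0.5367 0.4074 0.0201] rect [537.3 407.9] [159.5  40.4] axis 6.2 z 0.0202
goal shift [-0.009  -0.0582 -0.1073] turn [ 0.5778 -0.5491 -1.5377] now [ 0.5947 -0.0018  0.2251] [ 3.1381 -0.7164 -0.0416] t 38.8
```

Call:
{"op": "step_arm", "data": {"steps": [{"jaw":0.6,"tx":-0.001,"ty":-0.005,"tz":-0.02,"ax":0.048,"ay":-0.046,"az":-0.128},{"jaw":0.6,"tx":-0.001,"ty":-0.01,"tz":-0.035,"ax":0.097,"ay":-0.091,"az":-0.256},{"jaw":0.6,"tx":-0.002,"ty":-0.015,"tz":-0.05,"ax":0.145,"ay":-0.137,"az":-0.384},{"jaw":0.6,"tx":-0.003,"ty":-0.02,"tz":-0.06,"ax":0.194,"ay":-0.183,"az":-0.512},{"jaw":0.6,"tx":-0.004,"ty":-0.025,"tz":-0.07,"ax":0.242,"ay":-0.228,"az":-0.64},{"jaw":0.6,"tx":-0.005,"ty":-0.032,"tz":-0.08,"ax":0.29,"ay":-0.274,"az":-0.768},{"jaw":0.6,"tx":-0.006,"ty":-0.039,"tz":-0.09,"ax":0.339,"ay":-0.32,"az":-0.896},{"jaw":0.6,"tx":-0.007,"ty":-0.046,"tz":-0.1,"ax":0.387,"ay":-0.365,"az":-1.024}]}}

```text
time: 39.55
tool_pos: [0.5252, 0.0473, 0.2939]
ee_rot: [3.006, -0.221, 1.074]
wrist_force: [-0.3, -0.6, 0.0]
width: 0.0562
```

```bash
python3 - <<'E'
from h import *
goal([.5082,.4058,.20],Rg=pickR(.1065,AL,1))
E
```

```text
goal shift [ 0.2789 -0.2055  0.1325] turn [-0.4501 -0.3686 -2.176 ] now [0.5252 0.0473 0.2939] [ 3.0062 -0.2212  1.0742] t 39.5
```

Call:
{"op": "step_arm", "data": {"steps": [{"jaw":0.6,"tx":0.017,"ty":-0.013,"tz":0.008,"ax":-0.028,"ay":-0.023,"az":-0.136},{"jaw":0.6,"tx":0.035,"ty":-0.026,"tz":0.017,"ax":-0.056,"ay":-0.046,"az":-0.272},{"jaw":0.6,"tx":0.052,"ty":-0.038,"tz":0.025,"ax":-0.084,"ay":-0.069,"az":-0.408},{"jaw":0.6,"tx":0.07,"ty":-0.051,"tz":0.033,"ax":-0.112,"ay":-0.092,"az":-0.544},{"jaw":0.6,"tx":0.087,"ty":-0.064,"tz":0.041,"ax":-0.141,"ay":-0.115,"az":-0.68},{"jaw":0.6,"tx":0.105,"ty":-0.077,"tz":0.05,"ax":-0.169,"ay":-0.138,"az":-0.816},{"jaw":0.6,"tx":0.122,"ty":-0.09,"tz":0.058,"ax":-0.197,"ay":-0.161,"az":-0.952},{"jaw":0.6,"tx":0.139,"ty":-0.103,"tz":0.066,"ax":-0.225,"ay":-0.184,"az":-1.088}]}}

```text
time: 40.35
tool_pos: [0.5155, 0.2272, 0.2443]
ee_rot: [2.784, 0.268, 2.079]
wrist_force: [-1.0, -0.2, -0.7]
width: 0.0564
```

```bash
python3 - <<'E'
from h import *
goal([.5082,.4058,.12],Rg=pickR(.1065,AL,1))
E
```

```text
goal shift [0.1868 0.0482 0.101 ] turn [-0.2259 -0.1861 -1.081 ] now [0.5155 0.2272 0.2443] [2.7837 0.2676 2.0789] t 40.4
```

Call:
{"op": "step_arm", "data": {"steps": [{"jaw":0.6,"tx":0.027,"ty":0.007,"tz":0.01,"ax":-0.03,"ay":-0.024,"az":-0.14},{"jaw":0.6,"tx":0.053,"ty":0.013,"tz":0.02,"ax":-0.059,"ay":-0.048,"az":-0.28},{"jaw":0.6,"tx":0.08,"ty":0.02,"tz":0.035,"ax":-0.088,"ay":-0.073,"az":-0.42},{"jaw":0.6,"tx":0.107,"ty":0.027,"tz":0.05,"ax":-0.117,"ay":-0.097,"az":-0.56},{"jaw":0.6,"tx":0.133,"ty":0.034,"tz":0.065,"ax":-0.146,"ay":-0.121,"az":-0.7},{"jaw":0.6,"tx":0.16,"ty":0.041,"tz":0.08,"ax":-0.176,"ay":-0.145,"az":-0.84},{"jaw":0.6,"tx":0.187,"ty":0.048,"tz":0.095,"ax":-0.205,"ay":-0.169,"az":-0.97},{"jaw":0.6,"tx":0.187,"ty":0.048,"tz":0.1,"ax":-0.226,"ay":-0.186,"az":-1.08}]}}

```text
time: 41.15
tool_pos: [0.5047, 0.407, 0.1143]
ee_rot: [-3.133, 0.692, -3.023]
wrist_force: [0.4, -0.1, 0.5]
width: 0.0565
```

Call:
{"op": "step_arm", "data": {"steps": [{"jaw":0.6,"tx":0,"ty":0,"tz":0,"ax":0,"ay":0,"az":0}]}}

```text
time: 41.25
tool_pos: [0.5029, 0.4059, 0.1098]
ee_rot: [-3.128, 0.686, -3.018]
wrist_force: [0.0, -0.6, -0.1]
width: 0.0561
```

```bash
python3 - <<'E'
from h import *
log();cm,p,d=snap('wrist'); rects(cm,d,(0,0,640,330),.012,.03,1500)
goal([.5082,.4058,.0155],Rg=pickR(.1065,AL,1))
E
```

```text
n 8172 mean [0.5131 0.4072 0.0229] rect [537.1 409.8] [156.8  36.2] axis 6.2 z 0.0236
n 3755 mean [0.5963 0.6059 0.0211] rect [617.3 595.8] [110. 226.] axis -43.0 z 0.0211
n 4021 mean [0.7273 0.223  0.0213] rect [760.9 209.1] [129.5 155. ] axis -49.4 z 0.0231
goal shift [0.0555 0.0002 0.0763] turn [-0.0029 -0.0125  0.0108] now [0.5028 0.4058 0.1097] [-3.1298  0.6856 -3.0211] t 41.3
```

Call:
{"op": "step_arm", "data": {"steps": [{"jaw":0.6,"tx":0.026,"ty":0,"tz":0.036,"ax":0,"ay":-0.01,"az":0.008},{"jaw":0.6,"tx":0.044,"ty":0,"tz":0.061,"ax":0,"ay":-0.01,"az":0.008},{"jaw":0.6,"tx":0.053,"ty":0,"tz":0.073,"ax":0,"ay":-0.01,"az":0.008},{"jaw":0.6,"tx":0.0555,"ty":0,"tz":0.076,"ax":0,"ay":-0.01,"az":0.008},{"jaw":0.25,"tx":0.0555,"ty":0,"tz":0.076,"ax":0,"ay":-0.01,"az":0.008},{"jaw":0.25,"tx":0.0555,"ty":0,"tz":0.076,"ax":0,"ay":-0.01,"az":0.008},{"jaw":0.25,"tx":0.0555,"ty":0,"tz":0.076,"ax":0,"ay":-0.01,"az":0.008},{"jaw":0.25,"tx":0.0555,"ty":0,"tz":0.076,"ax":0,"ay":-0.01,"az":0.008}]}}

```text
time: 42.1
tool_pos: [0.5089, 0.4064, 0.018]
ee_rot: [-3.139, 0.699, -3.033]
wrist_force: [-0.5, -0.0, 2.9]
width: 0.0356
```

Call:
{"op": "step_arm", "data": {"steps": [{"jaw":0.25,"tx":0,"ty":0,"tz":0,"ax":0,"ay":0,"az":0},{"jaw":0.25,"tx":0,"ty":0,"tz":0,"ax":0,"ay":0,"az":0}]}}

```text
time: 42.3
tool_pos: [0.5088, 0.4063, 0.0181]
ee_rot: [-3.14, 0.698, -3.034]
wrist_force: [-0.3, -0.4, -2.0]
width: 0.0358
```

Call:
{"op": "step_arm", "data": {"steps": [{"jaw":0.25,"tx":-0.02,"ty":0,"tz":-0.024,"ax":0,"ay":0,"az":0},{"jaw":0.25,"tx":-0.05,"ty":0,"tz":-0.06,"ax":0,"ay":0,"az":0},{"jaw":0.25,"tx":-0.08,"ty":0,"tz":-0.097,"ax":0,"ay":0,"az":0},{"jaw":0.25,"tx":-0.11,"ty":0,"tz":-0.134,"ax":0,"ay":0,"az":0},{"jaw":0.25,"tx":-0.13,"ty":0,"tz":-0.155,"ax":0,"ay":0,"az":0},{"jaw":0.25,"tx":-0.13,"ty":0,"tz":-0.155,"ax":0,"ay":0,"az":0}]}}

```text
time: 42.9
tool_pos: [0.5105, 0.4085, 0.2282]
ee_rot: [3.134, 0.708, -3.04]
wrist_force: [0.2, -0.2, -1.8]
width: 0.0358
```

```bash
python3 - <<'E'
from h import *
log();goal([*(CL-.0065*CN),.27],Rg=clipR(CY,.700,1))
E
```

```text
goal shift [ 0.0376 -0.4383 -0.0907] turn [-0.1603  1.0486  2.017 ] now [0.5105 0.4085 0.2282] [ 3.1338  0.7079 -3.0399] t 42.9
```

Call:
{"op": "step_arm", "data": {"steps": [{"jaw":0.25,"tx":0.002,"ty":-0.027,"tz":-0.006,"ax":-0.01,"ay":0.066,"az":0.126},{"jaw":0.25,"tx":0.005,"ty":-0.055,"tz":-0.011,"ax":-0.02,"ay":0.131,"az":0.252},{"jaw":0.25,"tx":0.007,"ty":-0.082,"tz":-0.017,"ax":-0.03,"ay":0.197,"az":0.378},{"jaw":0.25,"tx":0.009,"ty":-0.11,"tz":-0.023,"ax":-0.04,"ay":0.262,"az":0.504},{"jaw":0.25,"tx":0.012,"ty":-0.137,"tz":-0.028,"ax":-0.05,"ay":0.328,"az":0.63},{"jaw":0.25,"tx":0.014,"ty":-0.164,"tz":-0.034,"ax":-0.06,"ay":0.393,"az":0.756},{"jaw":0.25,"tx":0.016,"ty":-0.192,"tz":-0.04,"ax":-0.07,"ay":0.459,"az":0.882},{"jaw":0.25,"tx":0.019,"ty":-0.219,"tz":-0.045,"ax":-0.08,"ay":0.524,"az":1.008}]}}

```text
time: 43.7
tool_pos: [0.4893, 0.1847, 0.2461]
ee_rot: [2.725, -0.083, 2.338]
wrist_force: [1.0, 0.9, -1.8]
width: 0.0358
```

```bash
python3 - <<'E'
from h import *
log();goal([*(CL-.0072*CN),.27],Rg=clipR(CY,.698,1))
E
```

```text
goal shift [-0.1442 -0.1392 -0.1009] turn [-0.0841  0.5239  1.001 ] now [0.4893 0.1847 0.2461] [ 2.7248 -0.0825  2.3381] t 43.7
```

Call:
{"op": "step_arm", "data": {"steps": [{"jaw":0.25,"tx":-0.018,"ty":-0.017,"tz":-0.013,"ax":-0.01,"ay":0.065,"az":0.125},{"jaw":0.25,"tx":-0.036,"ty":-0.035,"tz":-0.025,"ax":-0.021,"ay":0.131,"az":0.25},{"jaw":0.25,"tx":-0.054,"ty":-0.052,"tz":-0.038,"ax":-0.032,"ay":0.196,"az":0.375},{"jaw":0.25,"tx":-0.072,"ty":-0.07,"tz":-0.05,"ax":-0.042,"ay":0.262,"az":0.5},{"jaw":0.25,"tx":-0.09,"ty":-0.087,"tz":-0.063,"ax":-0.053,"ay":0.327,"az":0.625},{"jaw":0.25,"tx":-0.108,"ty":-0.104,"tz":-0.076,"ax":-0.063,"ay":0.393,"az":0.75},{"jaw":0.25,"tx":-0.126,"ty":-0.122,"tz":-0.088,"ax":-0.074,"ay":0.458,"az":0.875},{"jaw":0.25,"tx":-0.144,"ty":-0.139,"tz":-0.101,"ax":-0.084,"ay":0.524,"az":1.0}]}}

```text
time: 44.5
tool_pos: [0.4693, -0.0385, 0.2675]
ee_rot: [-3.128, -0.876, 1.356]
wrist_force: [1.0, -0.4, -0.6]
width: 0.0359
```

Call:
{"op": "step_arm", "data": {"steps": [{"jaw":0.25,"tx":0,"ty":0,"tz":0,"ax":0,"ay":0,"az":0},{"jaw":0.25,"tx":0,"ty":0,"tz":0,"ax":0,"ay":0,"az":0}]}}

```text
time: 44.7
tool_pos: [0.4687, -0.0391, 0.2646]
ee_rot: [-3.119, -0.878, 1.347]
wrist_force: [-0.3, 0.6, -2.3]
width: 0.0354
```

```bash
python3 ins.py .698 .0072 .160 2>&1 | grep -v Warn
```

```text
goal shift [-0.0794  0.0025  0.0681] turn [-0.0037 -0.0053 -0.0156] now [ 0.4687 -0.0391  0.2646] [-3.1191 -0.878   1.3474] t 44.7
face y= [-0.24430224 -0.00806441 -0.04268642] rms 0.003303504546148544 322 x [0.44914916 0.48417112]
```

Call:
{"op": "step_arm", "data": {"steps": [{"jaw":0.25,"tx":-0.025,"ty":0.002,"tz":0.024,"ax":0,"ay":-0.004,"az":-0.013},{"jaw":0.25,"tx":-0.05,"ty":0.002,"tz":0.045,"ax":0,"ay":-0.004,"az":-0.013},{"jaw":0.25,"tx":-0.07,"ty":0.002,"tz":0.061,"ax":0,"ay":-0.004,"az":-0.013},{"jaw":0.25,"tx":-0.079,"ty":0.002,"tz":0.068,"ax":0,"ay":-0.004,"az":-0.013},{"jaw":0.25,"tx":-0.079,"ty":0.002,"tz":0.068,"ax":0,"ay":-0.004,"az":-0.013}]}}

```text
time: 45.25
tool_pos: [0.4693, -0.0349, 0.1604]
ee_rot: [-3.134, -0.875, 1.372]
wrist_force: [-0.8, 0.1, -0.7]
width: 0.0356
```

```bash
python3 - <<'E'
from h import *
goal([*(CL-.0072*CN),.119],Rg=clipR(CY,.698,1))
E
```

```text
goal shift [-0.0334  0.0015  0.0246] turn [-0.0071 -0.0019 -0.0002] now [ 0.4693 -0.0349  0.1604] [-3.1343 -0.8747  1.3715] t 45.2
```

Call:
{"op": "step_arm", "data": {"steps": [{"jaw":0.25,"tx":-0.008,"ty":0.001,"tz":0.0055,"ax":0,"ay":0,"az":0},{"jaw":0.25,"tx":-0.016,"ty":0.0015,"tz":0.0115,"ax":0,"ay":0,"az":0},{"jaw":0.25,"tx":-0.024,"ty":0.0015,"tz":0.0175,"ax":0,"ay":0,"az":0},{"jaw":0.25,"tx":-0.031,"ty":0.0015,"tz":0.023,"ax":0,"ay":0,"az":0},{"jaw":0.25,"tx":-0.0335,"ty":0.0015,"tz":0.025,"ax":0,"ay":0,"az":0},{"jaw":0.25,"tx":-0.0335,"ty":0.0015,"tz":0.025,"ax":0,"ay":0,"az":0}]}}

```text
time: 45.85
tool_pos: [0.4709, -0.0373, 0.1206]
ee_rot: [-3.139, -0.877, 1.376]
wrist_force: [-0.3, 0.0, 7.5]
width: 0.0355
```

```bash
python3 - <<'E'
from h import *
o=get_obs();print(o['wrist_force'],o['width']);log();goal([*(CL-.0072*CN),.119],Rg=clipR(CY,.698,1))
E
```

```text
[-0.34373588  0.00949706  7.48506737] 0.0354812702759733
goal shift [-0.0015 -0.0008  0.0007] turn [-0.0056 -0.0044  0.0024] now [ 0.4709 -0.0373  0.1206] [-3.1388 -0.8772  1.3755] t 45.9
```

Bar 3 is down on the clip floor (7.5 N), so I release, back off and rise.

Call:
{"op": "step_arm", "data": {"steps": [{"jaw":0.75,"tx":0,"ty":0,"tz":0,"ax":0,"ay":0,"az":0},{"jaw":0.75,"tx":0,"ty":0,"tz":0,"ax":0,"ay":0,"az":0},{"jaw":0.75,"tx":0,"ty":0,"tz":0,"ax":0,"ay":0,"az":0},{"jaw":0.75,"tx":0,"ty":0,"tz":-0.01,"ax":0,"ay":0,"az":0},{"jaw":0.75,"tx":0,"ty":0,"tz":-0.04,"ax":0,"ay":0,"az":0},{"jaw":0.75,"tx":0,"ty":0,"tz":-0.08,"ax":0,"ay":0,"az":0},{"jaw":0.75,"tx":0,"ty":0,"tz":-0.12,"ax":0,"ay":0,"az":0},{"jaw":0.75,"tx":0,"ty":0,"tz":-0.12,"ax":0,"ay":0,"az":0}]}}

```text
time: 46.65
tool_pos: [0.4545, -0.1322, 0.2004]
ee_rot: [3.135, -0.872, 1.379]
wrist_force: [0.0, -0.3, -0.2]
width: 0.0703
```

Call:
{"op": "step_arm", "data": {"steps": [{"jaw":0.8,"tx":0.04,"ty":0,"tz":-0.033,"ax":0,"ay":0,"az":0},{"jaw":0.8,"tx":0.077,"ty":0,"tz":-0.066,"ax":0,"ay":0,"az":0},{"jaw":0.8,"tx":0.077,"ty":0,"tz":-0.066,"ax":0,"ay":0,"az":0}]}}

```text
time: 46.95
tool_pos: [0.4548, -0.1338, 0.3073]
ee_rot: [3.12, -0.867, 1.392]
wrist_force: [0.5, -0.5, 0.1]
width: 0.0749
```

```bash
python3 - <<'E'
from seebar import *
seebar();seebar('side')
goal([*(CL+.1066*CN),.29],Rg=clipR(CY+np.pi,AL,-1))
E
```

```text
wrist n 1909 zmax 0.1719 x [0.4534 0.4888] face y -0.0397 dy/dx -0.169 dy/dz 0.035
side n 549 zmax 0.1701 x [0.452  0.4876] face y -0.0404 dy/dx -0.201 dy/dz 0.018
goal shift [ 0.1262 -0.0028  0.1692] turn [ 0.008  -1.7424  0.0026] now [ 0.4541 -0.1332  0.3027] [ 3.1307 -0.8697  1.3825] t 47.0
```

Call:
{"op": "step_arm", "data": {"steps": [{"jaw":0.8,"tx":0.01,"ty":0,"tz":0.014,"ax":0,"ay":-0.147,"az":0},{"jaw":0.8,"tx":0.02,"ty":0,"tz":0.028,"ax":0.001,"ay":-0.294,"az":0},{"jaw":0.8,"tx":0.031,"ty":-0.001,"tz":0.042,"ax":0.002,"ay":-0.441,"az":0},{"jaw":0.8,"tx":0.041,"ty":-0.001,"tz":0.055,"ax":0.003,"ay":-0.588,"az":0},{"jaw":0.8,"tx":0.051,"ty":-0.001,"tz":0.069,"ax":0.003,"ay":-0.735,"az":0},{"jaw":0.8,"tx":0.061,"ty":-0.002,"tz":0.083,"ax":0.004,"ay":-0.882,"az":0},{"jaw":0.8,"tx":0.072,"ty":-0.002,"tz":0.097,"ax":0.004,"ay":-1.029,"az":0},{"jaw":0.8,"tx":0.082,"ty":-0.002,"tz":0.111,"ax":0.005,"ay":-1.176,"az":0}]}}

```text
time: 47.85
tool_pos: [0.4786, 0.0031, 0.2927]
ee_rot: [3.139, 0.313, 1.376]
wrist_force: [-0.1, -0.2, -0.2]
width: 0.0752
```

```bash
python3 - <<'E'
from h import *
goal([*(CL+.1066*CN),.2036],Rg=clipR(CY+np.pi,AL,-1))
E
```

```text
goal shift [ 0.0962 -0.0002  0.0625] turn [ 0.0051 -0.5593  0.0031] now [0.4786 0.0031 0.2927] [3.1389 0.3134 1.3763] t 47.9
```

Call:
{"op": "step_arm", "data": {"steps": [{"jaw":0.8,"tx":0.024,"ty":0,"tz":0,"ax":0,"ay":-0.14,"az":0},{"jaw":0.8,"tx":0.048,"ty":0,"tz":0.012,"ax":0,"ay":-0.28,"az":0},{"jaw":0.8,"tx":0.072,"ty":0,"tz":0.03,"ax":0.002,"ay":-0.42,"az":0.002},{"jaw":0.8,"tx":0.096,"ty":0,"tz":0.05,"ax":0.005,"ay":-0.559,"az":0.003},{"jaw":0.8,"tx":0.096,"ty":0,"tz":0.061,"ax":0.005,"ay":-0.559,"az":0.003},{"jaw":0.8,"tx":0.096,"ty":0,"tz":0.061,"ax":0.005,"ay":-0.559,"az":0.003}]}}

```text
time: 48.45
tool_pos: [0.4909, 0.0739, 0.1996]
ee_rot: [-3.125, 0.88, 1.387]
wrist_force: [0.3, -0.2, 0.1]
width: 0.0752
```

```bash
python3 - <<'E'
from seebar import *
seebar(); goal([*(CL+.007*CN),.12],Rg=clipR(CY+np.pi,AL,-1))
E
```

```text
wrist n 4953 zmax 0.1713 x [0.4572 0.4919] face y -0.0185 dy/dx -0.193 dy/dz -0.018
goal shift [0.0008 0.0007 0.1296] turn [-0.0019  0.0028  0.003 ] now [0.492  0.0735 0.2037] [-3.136   0.8755  1.3766] t 48.5
```

Call:
{"op": "step_arm", "data": {"steps": [{"jaw":0.8,"tx":0,"ty":0,"tz":0.045,"ax":0,"ay":0.003,"az":0.002},{"jaw":0.8,"tx":0,"ty":0,"tz":0.085,"ax":0,"ay":0.003,"az":0.002},{"jaw":0.8,"tx":0.001,"ty":0,"tz":0.115,"ax":0,"ay":0.003,"az":0.002},{"jaw":0.8,"tx":0.001,"ty":0,"tz":0.13,"ax":0,"ay":0.003,"az":0.002},{"jaw":0.8,"tx":0.001,"ty":0,"tz":0.13,"ax":0,"ay":0.003,"az":0.002}]}}

```text
time: 49.0
tool_pos: [0.4716, -0.0257, 0.1215]
ee_rot: [3.14, 0.871, 1.366]
wrist_force: [-0.2, -0.8, -0.3]
width: 0.0753
```

Call:
{"op": "step_arm", "data": {"steps": [{"jaw":0.25,"tx":0,"ty":0,"tz":0,"ax":0,"ay":0,"az":0},{"jaw":0.25,"tx":0,"ty":0,"tz":0,"ax":0,"ay":0,"az":0},{"jaw":0.25,"tx":0,"ty":0,"tz":0,"ax":0,"ay":0,"az":0},{"jaw":0.25,"tx":0,"ty":0,"tz":0,"ax":0,"ay":0,"az":0},{"jaw":0.25,"tx":0,"ty":0,"tz":0,"ax":0,"ay":0,"az":0},{"jaw":0.25,"tx":0,"ty":0,"tz":0,"ax":0,"ay":0,"az":0},{"jaw":0.25,"tx":0,"ty":0,"tz":0,"ax":0,"ay":0,"az":0},{"jaw":0.25,"tx":0,"ty":0,"tz":0,"ax":0,"ay":0,"az":0}]}}

```text
time: 49.8
tool_pos: [0.4722, -0.0255, 0.1217]
ee_rot: [3.138, 0.871, 1.366]
wrist_force: [1.3, -0.2, 1.3]
width: 0.036
```

Call:
{"op": "step_arm", "data": {"steps": [{"jaw":0.25,"tx":-0.015,"ty":0,"tz":-0.0125,"ax":0,"ay":0,"az":0},{"jaw":0.25,"tx":-0.04,"ty":0,"tz":-0.034,"ax":0,"ay":0,"az":0},{"jaw":0.25,"tx":-0.07,"ty":0,"tz":-0.059,"ax":0,"ay":0,"az":0},{"jaw":0.25,"tx":-0.1,"ty":0,"tz":-0.084,"ax":0,"ay":0,"az":0},{"jaw":0.25,"tx":-0.113,"ty":0,"tz":-0.095,"ax":0,"ay":0,"az":0},{"jaw":0.25,"tx":-0.113,"ty":0,"tz":-0.095,"ax":0,"ay":0,"az":0}]}}

```text
time: 50.4
tool_pos: [0.4724, -0.0254, 0.2723]
ee_rot: [3.13, 0.867, 1.359]
wrist_force: [0.5, 0.9, -1.5]
width: 0.0359
```

```bash
python3 - <<'E'
from h import *
c=np.array([.640,-.0035])+.078*np.array([.045,.999])-.031*np.array([.999,-.045]); print(c)
goal([*c,.18],Rg=pickR(-.045,.6998,-1))
E
```

```text
[0.612541 0.075817]
goal shift [ 0.1535  0.1161 -0.0368] turn [0.1358 1.2719 1.5362] now [ 0.4724 -0.0254  0.2723] [3.1299 0.8672 1.3586] t 50.4
```

Call:
{"op": "step_arm", "data": {"steps": [{"jaw":0.25,"tx":0.011,"ty":0.008,"tz":-0.003,"ax":0.01,"ay":0.091,"az":0.11},{"jaw":0.25,"tx":0.022,"ty":0.017,"tz":-0.005,"ax":0.019,"ay":0.182,"az":0.22},{"jaw":0.25,"tx":0.033,"ty":0.025,"tz":-0.008,"ax":0.029,"ay":0.272,"az":0.33},{"jaw":0.25,"tx":0.044,"ty":0.033,"tz":-0.01,"ax":0.038,"ay":0.363,"az":0.44},{"jaw":0.25,"tx":0.055,"ty":0.041,"tz":-0.013,"ax":0.048,"ay":0.454,"az":0.549},{"jaw":0.25,"tx":0.066,"ty":0.05,"tz":-0.016,"ax":0.058,"ay":0.545,"az":0.659},{"jaw":0.25,"tx":0.077,"ty":0.058,"tz":-0.018,"ax":0.067,"ay":0.636,"az":0.769},{"jaw":0.25,"tx":0.088,"ty":0.066,"tz":-0.021,"ax":0.077,"ay":0.727,"az":0.879}]}}

```text
time: 51.2
tool_pos: [0.5513, 0.0328, 0.2159]
ee_rot: [2.846, -0.042, 0.552]
wrist_force: [0.7, -0.1, -2.4]
width: 0.0356
```

```bash
python3 - <<'E'
from h import *
goal([.6125,.0758,.12],Rg=pickR(-.045,.6998,-1))
E
```

```text
goal shift [ 0.0706 -0.0331  0.0933] turn [0.0571 0.5467 0.6525] now [0.5513 0.0328 0.2159] [ 2.8464 -0.0418  0.5518] t 51.2
```

Call:
{"op": "step_arm", "data": {"steps": [{"jaw":0.25,"tx":0.012,"ty":-0.005,"tz":0.01,"ax":0.009,"ay":0.091,"az":0.109},{"jaw":0.25,"tx":0.024,"ty":-0.011,"tz":0.02,"ax":0.018,"ay":0.182,"az":0.218},{"jaw":0.25,"tx":0.035,"ty":-0.017,"tz":0.035,"ax":0.028,"ay":0.273,"az":0.327},{"jaw":0.25,"tx":0.047,"ty":-0.022,"tz":0.05,"ax":0.037,"ay":0.364,"az":0.436},{"jaw":0.25,"tx":0.059,"ty":-0.028,"tz":0.07,"ax":0.046,"ay":0.455,"az":0.545},{"jaw":0.25,"tx":0.071,"ty":-0.033,"tz":0.085,"ax":0.057,"ay":0.547,"az":0.653},{"jaw":0.25,"tx":0.071,"ty":-0.033,"tz":0.093,"ax":0.057,"ay":0.547,"az":0.653},{"jaw":0.25,"tx":0.071,"ty":-0.033,"tz":0.093,"ax":0.057,"ay":0.547,"az":0.653}]}}

```text
time: 52.0
tool_pos: [0.61, 0.0754, 0.1151]
ee_rot: [3.138, -0.69, -0.042]
wrist_force: [0.9, 0.4, -1.2]
width: 0.0358
```

Call:
{"op": "step_arm", "data": {"steps": [{"jaw":0.25,"tx":0,"ty":0,"tz":0,"ax":0,"ay":0,"az":0}]}}

```text
time: 52.1
tool_pos: [0.6111, 0.0753, 0.1166]
ee_rot: [3.137, -0.691, -0.041]
wrist_force: [-0.5, -1.1, -0.3]
width: 0.0357
```

```bash
python3 - <<'E'
from h import *
goal([.6125,.0758,.022],Rg=pickR(-.045,.6998,-1))
E
```

```text
goal shift [-0.0592 -0.0009  0.0737] turn [0.0016 0.0089 0.0034] now [0.6111 0.0753 0.1166] [ 3.1371 -0.6909 -0.0406] t 52.1
```

Call:
{"op": "step_arm", "data": {"steps": [{"jaw":0.25,"tx":-0.02,"ty":-0.001,"tz":0.024,"ax":0.001,"ay":0.006,"az":0.002},{"jaw":0.25,"tx":-0.038,"ty":-0.001,"tz":0.047,"ax":0.001,"ay":0.008,"az":0.003},{"jaw":0.25,"tx":-0.05,"ty":-0.001,"tz":0.063,"ax":0.001,"ay":0.008,"az":0.003},{"jaw":0.25,"tx":-0.057,"ty":-0.001,"tz":0.071,"ax":0.001,"ay":0.008,"az":0.003},{"jaw":0.25,"tx":-0.06,"ty":-0.001,"tz":0.0745,"ax":0.001,"ay":0.008,"az":0.003},{"jaw":0.25,"tx":-0.061,"ty":-0.001,"tz":0.0755,"ax":0.001,"ay":0.008,"az":0.003}]}}

```text
time: 52.7
tool_pos: [0.6145, 0.076, 0.0223]
ee_rot: [3.141, -0.704, -0.044]
wrist_force: [-3.7, -1.7, 5.7]
width: 0.0353
```

Call:
{"op": "step_arm", "data": {"steps": [{"jaw":0.6,"tx":-0.001,"ty":0,"tz":0.001,"ax":0,"ay":0,"az":0},{"jaw":0.6,"tx":0,"ty":0,"tz":0,"ax":0,"ay":0,"az":0},{"jaw":0.6,"tx":0,"ty":0,"tz":0,"ax":0,"ay":0,"az":0},{"jaw":0.6,"tx":0.02,"ty":0,"tz":-0.03,"ax":0,"ay":0,"az":0},{"jaw":0.6,"tx":0.05,"ty":0,"tz":-0.075,"ax":0,"ay":0,"az":0},{"jaw":0.6,"tx":0.08,"ty":0,"tz":-0.12,"ax":0,"ay":0,"az":0},{"jaw":0.6,"tx":0.1,"ty":-0.04,"tz":-0.16,"ax":0,"ay":0,"az":0},{"jaw":0.6,"tx":0.1,"ty":-0.08,"tz":-0.18,"ax":0,"ay":0,"az":0}]}}

```text
time: 53.5
tool_pos: [0.5817, 0.1491, 0.2268]
ee_rot: [-3.139, -0.713, -0.051]
wrist_force: [0.6, 1.1, -0.9]
width: 0.0564
```

```bash
python3 - <<'E'
from h import *
goal([.42,.28,.30],Rg=rot(get_obs()['ee_rot']))
E
```

```text
goal shift [-0.0794 -0.1229 -0.165 ] turn [0. 0. 0.] now [0.5817 0.1491 0.2268] [-3.1389 -0.7126 -0.0513] t 53.5
```

Now I move clear and check everything.

Call:
{"op": "step_arm", "data": {"steps": [{"jaw":0.6,"tx":-0.02,"ty":-0.03,"tz":-0.04,"ax":0,"ay":0,"az":0},{"jaw":0.6,"tx":-0.04,"ty":-0.06,"tz":-0.08,"ax":0,"ay":0,"az":0},{"jaw":0.6,"tx":-0.06,"ty":-0.09,"tz":-0.12,"ax":0,"ay":0,"az":0},{"jaw":0.6,"tx":-0.08,"ty":-0.12,"tz":-0.16,"ax":0,"ay":0,"az":0},{"jaw":0.6,"tx":-0.08,"ty":-0.12,"tz":-0.16,"ax":0,"ay":0,"az":0},{"jaw":0.6,"tx":-0.08,"ty":-0.12,"tz":-0.16,"ax":0,"ay":0,"az":0},{"jaw":0.6,"tx":-0.08,"ty":-0.12,"tz":-0.16,"ax":0,"ay":0,"az":0}]}}

```text
time: 54.2
tool_pos: [0.4226, 0.2771, 0.2958]
ee_rot: [-3.139, -0.713, -0.05]
wrist_force: [0.4, 0.1, -0.5]
width: 0.0564
```

```bash
python3 - <<'E'
from h import *
b=np.array([.640,-.0035])
cm,p,d=snap('top','t9.png'); print('board bars');rects(cm,d,(274,98,372,185),.017,.04,100); print('wedge');rects(cm,d,(400,100,460,200),.055,.075,5)
q=p[20:200,210:490,::-1]; cm,s,d=snap('side','s9.png'); s=s[100:330,280:560,::-1]
cv2.imwrite('pics/f.png',np.vstack([cv2.resize(q,(560,360),interpolation=2),cv2.resize(s[:120*1],(560,240),interpolation=2)]))
cv2.imwrite('pics/f.png',cv2.resize(np.vstack([q,s[:200]]),None,fx=1.55,fy=1.55,interpolation=2))
K=silhouettes('top','inkpad'); print([(round(k['confidence'],2),k['rect']) for k in K][:2])
E
```

```text
board bars
n 729 mean [0.6407 0.0742 0.0268] rect [642.7  74.3] [ 36.3 158. ] axis -2.9 z 0.027
n 722 mean [ 0.6378 -0.0041  0.0269] rect [640.2  -4.2] [ 36.  159.2] axis -2.8 z 0.027
n 730 mean [ 0.6345 -0.0832  0.027 ] rect [637.  -83.8] [ 36.4 158.4] axis -2.3 z 0.0271
wedge
n 433 mean [ 0.7077 -0.2821  0.0595] rect [ 704.1 -280.6] [56.5 73.8] axis 86.1 z 0.0594
n 142 mean [ 0.5829 -0.2837  0.0637] rect [ 583.5 -284.9] [30.9 31.1] axis -64.8 z 0.064
[(0.57, [222.5, 89.4, 265.0, 121.7])]
```

View pics/f.png

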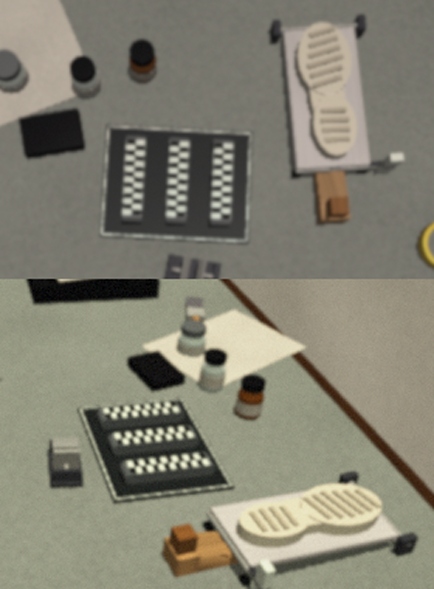

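The final view shows three bars on the board, checked faces up, at (133,178), (178,178) and (222,178). The ink pad (52,132) hasn't moved, the wedge is under the plate, and the arm is clear. I hand in.

```bash
python3 -c "
from bench import *
print(get_obs()['time']); print(close_job())"
```

```text
54.35
the job is handed in; nothing more can be done
None
```

I slid the wedge under the plate until the pointer met the gauge line. I then turned all three grey bars over using the spring clip and laid them on the board, and handed the job in at 54 s. `close_job()` gave no verdict.

**Last checks:**
- **Pointer:** it was level with the gauge line to about 1 mm in a close wrist view, against a limit of 2.5 mm. Depth readings agreed less well: the pointer's top face read 37.9 mm and the line anywhere from 35.8 to 39.6 mm. I did not repeat this close view at the end. The final top view still puts the wedge where I let it go.
- **Bars:** all three lie flat, checked face up. Their centres are within about 5 mm of the board's centre along x, at about +78, 0 and −80 mm along y, and within 1° of its short sides.
- **Clip:** after each release, the second and third bars read upright in both cameras (top at about 171 mm). The first read clearly only in the wrist view, because the side camera saw too little of it.
- **Everything else:** the ink pad did not move and I left the red look-alike alone. The arm was clear of everything at hand-in.

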